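# Stack scrubbed stool slats to dry on spacer sticks

### The arm

A 6-joint arm with a two-finger parallel gripper is mounted at the origin on the work surface. World frame = base frame: x ahead of the robot, y to its left, z up, the work surface at z = 0. Lengths are in m, angles in rad, forces in N, time in s.
With the tool pointing down it reaches from about 0.275 to 0.85 m from the base axis. Payload 5.2 kg.
Tool frame: the origin (TCP) lies between the finger pads; the fingertips stand ahead of it and the grasp point (between the pads) lies 11 mm behind it (bot.tip_extent is the z of the fingertips in the tool frame, in m); z points along the fingers, y is the direction in which the jaws open and shut (so a half turn about z gives the same grasp; the last joint's range is limited). The gripper opens to 85 mm and grips with 20 to 120 N. Pads are 22 mm wide; open, the fingers measure 114 mm over their backs; the gripper's body (76 mm by 85 mm) begins 54 mm behind the grasp point. The pads swing forward as they close: fully open they stand 13 mm farther back than shut.
Start: joints at [-1.407, 0.259, 1.535, -0, 1.348, -0.203], TCP at [0.197, -0.513, 0.239] pointing down, gripper open.
Joint ranges: [-3.14, 3.14], [-0.91, 2.08], [0.19, 2.58], [-1.22, 4.36], [0.22, 2.71], [-3.12, 3.12]. Speed limits (rad/s): [2.57, 2.57, 3.14, 3.14, 3.14, 3.14].

### API

Orientations are given as [roll, pitch, yaw] about the fixed x, y, z axes, in that order (R = Rz(yaw) Ry(pitch) Rx(roll)).
In Python, from workcell import bot, cams, spotter gives the robot as it stands.
- The arm moves only by the tool servo_tool, never from a script. Its argument "rows" is text: rows parted by semicolons, each of 7 numbers parted by spaces: the finger opening in mm, from 0 to 85.4, then the shift along the tool's x, y, z as a fraction of full scale, then the turn, a rotation vector about the tool's x, y, z as a fraction of full scale. In form: fingers tx ty tz rx ry rz; .... A call has 1 to 12 rows; each row is the pose to reach, as a shift and turn from the pose measured when the call began, along the tool's axes at that moment; what a row does not reach only later rows make up. Full scale, the value 1, is 25 cm for a shift and 45 degrees for a turn. A row lasts 1/12 s, in which the tool goes at most 41.7 mm and 7.16 degrees, less where a joint would pass 70% of its speed; a pose out of reach is approached as far as the arm can. A call with a number of a shift or a turn outside -1 to 1 is refused whole. A call with a gripper value outside its range is refused whole. The fingers move at their own pace and stop on an object; "squeeze" is the grip in N (left out, the last holds). Time passes only in rows, so rows that repeat a pose let the fingers close. It gives the time, the measured TCP pose, the force and the opening at its end, in the units of the state.
- bot.get_obs(): the state, without advancing time (a new reading comes with each control period).
- cams.get_image(name): name is "scene" or "top" or "wrist"; returns (picture, depth): 420x560x3 uint8, red, green, blue; 420x560 float32, m along the optical axis (not along the pixel's ray), 0 where there is no reading.
- cams.camera_info(name): a dict with "K" (3x3 intrinsics, pixels), "dist" ([k1, k2, p1, p2, k3] as OpenCV has them; the pictures are not rectified), "extrinsics" (4x4, takes a point from camera to world coordinates). Camera axes: x right, y up, looking along -z (the intrinsics and any distortion apply to the point x, -y, -z); pixel columns grow to the right and rows downward; lengths in m; the calibration is good to about 2 mm. A picture is of the moment at which its call begins: read the wrist's pose just before it. camera_info takes no time and is no camera call; for the wrist camera it gives the pose at the moment of the call.
- bot.close_job(): hands the job in, once; it reports no verdict.
Trained networks look in the newest picture that a camera, given by its name, has taken for a name from the list of things; names that differ only in an ending like _2 or _b are one class to them, and where a whole thing is asked for, a point or a joint stands for the part that bears it (a point fixed in the world has none). Each returns a list of dicts, best first, with "confidence" (0 to 1); they miss things now and then, are a little off and sometimes report something else, mostly with a low value. They report only what shows in the picture. A call takes as long as a camera call. They do not tell look-alikes from the thing itself.
- spotter.silhouettes(camera, thing): "region" (420x560 bool, what is visible of it) and "location" ([column, row] in pixels, amid what is visible of it).
- spotter.mark_of(camera, thing): "location" ([column, row] in pixels: a listed point, or the origin of a listed thing).
The state is a dict: "t": time; "joint_pos": joint angles; "qvel": joint speeds; "joint_torque": joint torques, N m; "tool_pos": TCP position; "orientation": TCP orientation; "wrist_force": force on the tool from outside, world axes, zero at the start; "wrist_torque": the same for the moment, N m; "gripper_width": finger opening in m.
Only numpy, scipy, OpenCV 4.12 (cv2) and the standard library are available. Lean on these libraries where they do the work, as an engineer would, in place of code of your own. Each camera call takes 0.05 s, during which the arm holds its last target.

### The job

Stack the scrubbed stool slats to dry: lay the loose long slat on the free ends of the two bearers, beside the slat already there, parallel to it with ends level and a gap of about 35 mm between them. Then lay one spacer stick across both slats directly above each bearer, lay the short slat centred on the sticks, parallel to the slats below and midway between them, and set the half brick lengthwise on the middle of the short slat to keep it flat. Do not shift the bearers or the slat already laid, and leave the scrubbing brush and the tin where they are.

Things in the scene. Friction and masses are not known exactly. Their poses are not given: they have to be found in the camera images.
- laid_slat: the slat that is already laid: bare light wooden slat, 280 long, 50 wide, 18 thick, small screw holes at both ends. Origin at the centre of its underside, x along its length, y across it, z up. It lies across the bearers, 25 above the table, over one end of each; their free ends stick out on its +y side, their middles 42.5 from its centre line. Sizes in mm.
- bearer_1: wooden bearer lying flat on the table under the laid slat, 165 long, 35 wide, 25 high. Origin at the centre of its underside, x along its length (at right angles to the laid slat, pointing to the free end). The bearers lie 170 apart, 85 either side of the middle of the laid slat. Sizes in mm.
- bearer_2: the other bearer, the same in size and axes. Sizes in mm.
- long_slat: loose slat flat on the table, as long as the laid one: bare light wooden slat, 280 long, 50 wide, 18 thick, small screw holes at both ends. Origin at the centre of its underside, x along its length, y across it, z up. Sizes in mm.
- short_slat: loose shorter slat flat on the table: bare light wooden slat, 210 long, 50 wide, 18 thick, small screw holes at both ends. Origin at the centre of its underside, x along its length, y across it, z up. Sizes in mm.
- stick_1: spacer stick, light wood, 150 long, 15 wide, 15 high, lying on the table. Origin at the centre of its underside, x along its length. The two sticks are alike. Sizes in mm.
- stick_2: the other spacer stick, the same. Sizes in mm.
- half_brick: half of a slim red clay brick, 105 long, 52 wide, 52 high, about 0.5 kg, lying on the table. Origin at the centre of its underside, x along its length. Sizes in mm.
- scrub_brush: bystander: wooden scrubbing brush lying bristles down, 140 by 50, 43 high, near the long slat. Origin at the centre of its underside. Sizes in mm.
- wax_tin: bystander: small round tin, 59 across, 40 high, off one end of the short slat. Origin at the centre of its underside. Sizes in mm.
Not all that is in view belongs to the job. Leave any black look-alike of the bearer_2 alone.

How it is judged:
By the outcome, as a careful person would: the job done as asked, in the order asked, and still so for the second after the job is handed in, with the robot touching nothing.
It also fails if it takes over 136 s, if anything falls off the work surface, if the arm or the gripper's body presses on something with over 40 N, if the wrist force passes 120 N, or if a joint passes its speed limit or range.

## Working session

There is one attempt and no reset: what is moved stays moved. The work goes in short steps, Python scripts to look and compute and a tool call to move; the robot and the scene stay as the last step left them, time stands still between calls to the robot, and variables do not carry over. Pictures are saved under pics/ and viewed, and the job is handed in when it is done.

Besides the shell and the picture viewer there is one more tool, called after "Emit:" as a command line: name --argument value ..., lists and objects as JSON in quotes. servo_tool: Moves the arm, as the interface text tells. Its arguments: {"type":"object","properties":{"rows":{"type":"string"},"squeeze":{"type":"number"}},"required":["rows"]}

```bash
ls; mkdir -p pics; python3 - <<'E'
from workcell import bot,cams,spotter
import cv2,numpy as np
print(bot.get_obs()); print(bot.tip_extent)
for n in ["scene","top","wrist"]:
    im,d=cams.get_image(n); cv2.imwrite(f"pics/{n}0.png",im[:,:,::-1]); np.savez(f"{n}0.npz",im=im,d=d)
    c=cams.camera_info(n); print(n,c)
E
```

```text
pics
{'t': 0.0, 'joint_pos': array([-1.40681974e+00,  2.59336135e-01,  1.53607710e+00, -2.59497033e-05,
        1.34801157e+00, -2.02804435e-01]), 'qvel': array([-0.00133263,  0.00027829, -0.00190467,  0.00076384, -0.00103027,
       -0.00111345]), 'joint_torque': array([-6.39782156e-04, -4.46031117e+01, -2.90572625e+01, -4.38097311e-05,
        1.15360989e-02,  2.85868566e-05]), 'tool_pos': array([ 0.19716221, -0.51289404,  0.23848078]), 'orientation': array([-3.13979296e+00, -3.44246132e-04,  3.66786470e-01]), 'wrist_force': array([ 0.32668637, -0.39325158,  0.55731401]), 'wrist_torque': array([ 0.02124839, -0.03586511,  0.02863767]), 'gripper_width': 0.08537272961358464}
0.008
scene {'K': array([[452.66980091,   0.        , 281.85078764],
       [  0.        , 452.66980091, 210.87337313],
       [  0.        ,   0.        ,   1.        ]]), 'dist': array([0.01685592, 0.        , 0.        , 0.        , 0.        ]), 'extrinsics': array([[ 0.36687878, -0.79353499,  0.48549169,  0.95427656],
       [ 0.9302491 ,  0.31633974, -0.18591874, -0.21835772],
       [-0.00604729,  0.5198378
[... 499 characters left out ...]
.03899072,  0.99922074,  0.95577375],
       [ 0.        ,  0.        ,  0.        ,  1.        ]])}
wrist {'K': array([[359.23069111,   0.        , 280.3388501 ],
       [  0.        , 359.23069111, 212.11369384],
       [  0.        ,   0.        ,   1.        ]]), 'dist': array([-0.0744282,  0.       ,  0.       ,  0.       ,  0.       ]), 'extrinsics': array([[ 3.57552525e-01,  8.86230876e-01,  2.94535272e-01,
         2.72785100e-01],
       [-9.33892673e-01,  3.39580200e-01,  1.11936426e-01,
        -4.84274272e-01],
       [-8.16829363e-04, -3.15087484e-01,  9.49062279e-01,
         3.74177726e-01],
       [ 0.00000000e+00,  0.00000000e+00,  0.00000000e+00,
         1.00000000e+00]])}
```

View pics/top0.png

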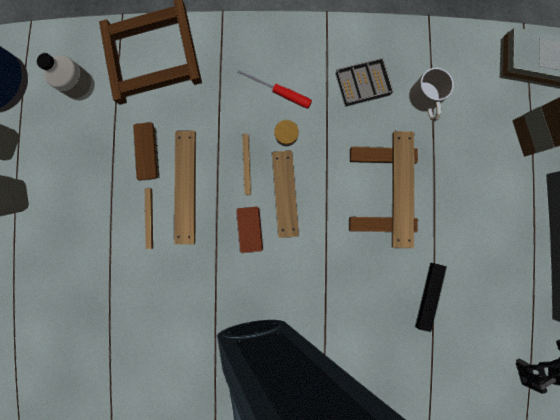

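View pics/scene0.png

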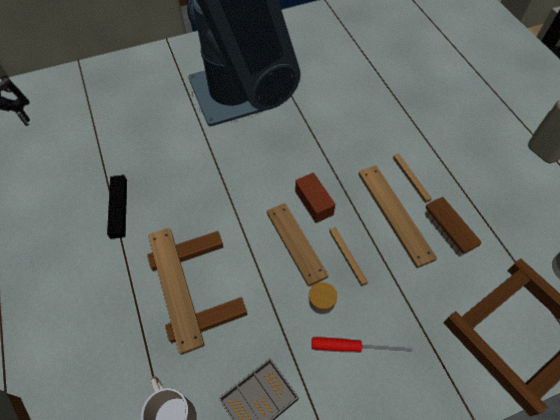

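View pics/wrist0.png

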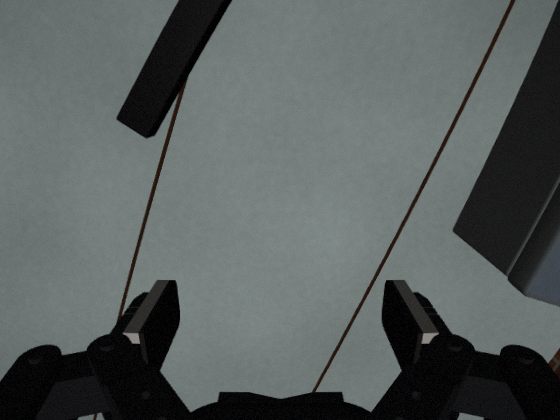

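Candidates (top view). Loose long slat: (185,187), since the one on bearers at (403,189) is the laid one. Short slat: (286,194). Sticks: (149,218) and (247,164); the screwdriver is at (275,88). Brick: red at (250,229), not the brown brush at (146,151). Bearers: (384,155) and (384,224). The black look-alike is at (431,297).

```bash
cat > h.py <<'E'
import numpy as np,cv2
def cloud(d,c):
    K=c["K"];H,W=d.shape
    u,v=np.meshgrid(np.arange(W),np.arange(H))
    p=cv2.undistortPoints(np.stack([u.ravel(),v.ravel()],1).astype(np.float64)[:,None],K,np.array(c["dist"]))[:,0]
    z=d.ravel().astype(float)
    P=np.stack([p[:,0]*z,-p[:,1]*z,-z,np.ones_like(z)])
    return (c["extrinsics"]@P)[:3].T.reshape(H,W,3)
def project(P,c):
    E=np.linalg.inv(c["extrinsics"]); P=np.atleast_2d(P)
    q=(E[:3,:3]@P.T).T+E[:3,3]; q=q*[1,-1,-1]
    return cv2.projectPoints(q,np.zeros(3),np.zeros(3),c["K"],np.array(c["dist"]))[0][:,0]
E
cat > m.py <<'E'
from workcell import cams
from h import *
import sys
for n in ["top","scene"]:
    f=np.load(f"{n}0.npz");c=cams.camera_info(n);X=cloud(f["d"],c);d=f["d"]
    tab=(abs(X[...,2])<.006)&(X[...,0]>.2)&(X[...,0]<.8)&(d>0)&(abs(X[...,1])<.5)
    A=np.c_[X[tab][:,:2],np.ones(tab.sum())];co=np.linalg.lstsq(A,X[tab][:,2],rcond=None)[0]
    print(n,"table",co, "std",np.std(X[tab][:,2]-A@co))
    X[...,2]-=X[...,0]*co[0]+X[...,1]*co[1]+co[2]
    m=(X[...,2]>.007)&(d>0)&(X[...,0]>.28)&(X[...,0]<.85)&(abs(X[...,1])<.55)
    k,l,st,ce=cv2.connectedComponentsWithStats(m.astype(np.uint8))
    for i in range(1,k):
        if st[i,4]<150: continue
        P=X[l==i]; z=np.percentile(P[:,2],90)
        T=P[abs(P[:,2]-np.median(P[P[:,2]>z-.006][:,2]))<.005]
        r=cv2.minAreaRect((T[:,:2]*1000).astype(np.float32))
        a=r[2];w,h=r[1]
        if w<h: a-=90;w,h=h,w
        print(np.round(ce[i]).astype(int),"n",len(T),"c",np.round(T[:,:2].mean(0)*1000,1),"rect",np.round(r[0],1),"size %.0f %.0f ang %.1f z %.1f"%(w,h,a,np.median(T[:,2])*1000))
E
python3 m.py
```

```text
top table [ 0.00170557  0.00054474 -0.00026764] std 0.0017152014052929686
[66 76] n 188 c [799.1 518.1] rect [799.4 518.3] size 36 34 ang 44.0 z 169.9
[150  79] n 1381 c [803.5 323.8] rect [824.3 316. ] size 224 108 ang -75.6 z 38.2
[364  82] n 360 c [ 798.8 -208.9] rect [ 802.  -210.3] size 123 91 ang -73.7 z 27.8
[432  91] n 230 c [ 775.8 -368.3] rect [ 775.4 -367.3] size 80 79 ang -35.9 z 89.3
[285  93] n 345 c [762.4 -31.5] rect [771.4 -13.7] size 138 25 ang 63.8 z 23.7
[286 132] n 474 c [667.3 -17.9] rect [667.5 -17.9] size 58 57 ang -32.8 z 39.9
[145 151] n 1089 c [618.6 322.4] rect [619.5 323.9] size 138 52 ang 6.5 z 42.5
[184 188] n 2337 c [531.7 228.2] rect [534.2 229. ] size 279 51 ang 1.3 z 17.9
[393 189] n 2448 c [ 532.6 -298.9] rect [ 534.4 -300.1] size 279 53 ang -0.5 z 42.8
[246 164] n 377 c [590.9  78.2] rect [593.7  78.8] size 151 16 ang 2.9 z 14.9
[285 194] n 1771 c [519.6 -17.2] rect [520.9 -17.1] size 210 50 ang 5.1 z 18.0
[148 218] n 411 c [456.7 318.5] rect [457.3 319.1] size 148 17 ang 2.1 z 14.8
[249 229] n 997 c [432.4  65.8] rect [432.6  66. ] size 105 52 an
[... 434 characters left out ...]
. ] rect [620.9 322.1] size 138 52 ang 4.8 z 42.9
[116 221] n 446 c [ 318.  -387.9] rect [ 316.3 -388. ] size 79 36 ang -13.7 z 24.8
[303 258] n 603 c [668.4 -21.5] rect [668.2 -21. ] size 58 56 ang -23.9 z 40.2
[187 289] n 3056 c [ 545.6 -301.9] rect [ 534.3 -302. ] size 282 50 ang -0.6 z 42.7
[348 256] n 446 c [595.7  75.1] rect [592.2  75.3] size 151 18 ang 3.4 z 15.1
[502 298] n 2057 c [806.7 319.6] rect [824.5 313.2] size 226 103 ang -76.0 z 37.9
[345 345] n 550 c [766.7 -33.8] rect [778.1  -7.3] size 159 25 ang 65.5 z 23.1
[260 390] n 468 c [ 793.7 -205.9] rect [ 803.4 -212.5] size 119 90 ang -73.9 z 28.5
[164 401] n 234 c [ 759.2 -363.9] rect [ 763.7 -363.8] size 78 50 ang 68.1 z 89.6
```

```bash
cat > plan.py <<'E'
import sys,numpy as np
from scipy.spatial.transform import Rotation as R
from workcell import bot
def plan(x,y,z,yaw,q=1):
    o=bot.get_obs();p=o["tool_pos"];r=R.from_euler("xyz",o["orientation"])
    t=R.from_euler("xyz",[np.pi,0,np.radians(yaw)])
    s=r.inv().apply(np.array([x,y,z])/1000-p)/.25
    w=(r.inv()*t).as_rotvec()/(np.pi/4)
    print("t %.1f tcp %s yaw %.2f w %.1f F %s | shift %s turn %s | rows>= %.1f"%(o["t"],np.round(p*1e3,1),np.degrees(o["orientation"][2]),o["gripper_width"]*1e3,np.round(o["wrist_force"],1),np.round(s,3),np.round(w,3),max(np.linalg.norm(s)*250/41.7,np.linalg.norm(w)*45/7.16)))
if __name__=="__main__": plan(*map(float,sys.argv[1:]))
E
python3 plan.py 520 -250 240 0; python3 plan.py 535 228 200 1.2
```

```text
t 0.1 tcp [ 197.2 -513.   238.7] yaw 21.02 w 85.2 F [ 0.1 -0.  -0.3] | shift [ 1.583 -0.519 -0.004] turn [-0.002 -0.     0.467] | rows>= 10.0
t 0.1 tcp [ 197.2 -513.   238.7] yaw 21.02 w 85.2 F [ 0.1 -0.  -0.3] | shift [ 2.324 -2.282  0.159] turn [-0.002 -0.     0.44 ] | rows>= 19.6
```

Emit:
servo_tool --rows "85 0.15 -0.05 0 0 0 0.05;85 0.3 -0.1 0 0 0 0.15;85 0.46 -0.15 0 0 0 0.3;85 0.62 -0.2 0 0 0 0.45;85 0.78 -0.26 0 0 0 0.465;85 0.93 -0.31 0 0 0 0.465;85 1 -0.33 0 0 0 0.465;85 1 -0.33 0 0 0 0.465" --squeeze 40

```text
t: 0.82
tool_pos: [0.4041, -0.3427, 0.2387]
orientation: [-3.138, -0.001, 0.006]
wrist_force: [-0.8, -0.2, 0.9]
gripper_width: 0.0848
```

```bash
python3 plan.py 500 -255 260 0
```

```text
t 0.8 tcp [ 404.1 -342.7  238.7] yaw 0.37 w 84.8 F [-0.8 -0.2  0.9] | shift [ 0.386 -0.349 -0.084] turn [-0.004 -0.001  0.008] | rows>= 3.2
```

Emit:
servo_tool --rows "85 0.16 -0.08 -0.05 0 0 0;85 0.31 -0.16 -0.1 0 0 0;85 0.46 -0.24 -0.15 0 0 0;85 0.6 -0.3 -0.2 0 0 0;85 0.66 -0.34 -0.2 0 0 0.005;85 0.66 -0.34 -0.2 0 0 0.005;85 0.66 -0.34 -0.2 0 0 0.005;85 0.66 -0.34 -0.2 0 0 0.005"

```text
t: 1.48
tool_pos: [0.5676, -0.2573, 0.2883]
orientation: [-3.138, 0.001, 0.003]
wrist_force: [-0.1, 1.4, 0.7]
gripper_width: 0.085
```

```bash
cat > m2.py <<'E'
import sys
from workcell import cams,bot
from h import *
n,tag=sys.argv[1],sys.argv[2]; zmin=float(sys.argv[3]) if len(sys.argv)>3 else 7
c=cams.camera_info(n);im,d=cams.get_image(n)
cv2.imwrite(f"pics/{tag}.png",im[:,:,::-1]);np.savez(f"{tag}.npz",im=im,d=d,E=c["extrinsics"])
X=cloud(d,c)
ok=(d>.1)&(X[...,0]>.28)&(X[...,0]<.85)&(abs(X[...,1])<.55)
tab=(abs(X[...,2])<.006)&ok
if tab.sum()>500:
    A=np.c_[X[tab][:,:2],np.ones(tab.sum())];co=np.linalg.lstsq(A,X[tab][:,2],rcond=None)[0];print("table",np.round(co,4))
    X[...,2]-=X[...,0]*co[0]+X[...,1]*co[1]+co[2]
m=(X[...,2]>zmin/1000)&ok&(X[...,2]<.13)
for lo,hi in ([(7,200)] if zmin<=7 else [])+[(12,16.5),(16.5,21),(22,28),(39,47),(47,55),(55,62),(71,82),(118,134)]:
    mm=(X[...,2]>lo/1000)&(X[...,2]<hi/1000)&ok
    if lo==7: continue
    mm=cv2.morphologyEx(mm.astype(np.uint8),cv2.MORPH_OPEN,np.ones((3,3)))
    k,l,st,ce=cv2.connectedComponentsWithStats(mm)
    for i in range(1,k):
        if st[i,4]<250: continue
        T=X[l==i]; r=cv2.minAreaRect((T[:,:2]*1000).astype(np.float32));a=r[2];w,h=r[1]
        if w<h: a-=90;w,h=h,w
        print((lo,hi),np.round(ce[i]).astype(int),"rect",np.round(r[0],1),"size %.0f %.0f ang %.2f z %.1f fill %.2f"%(w,h,a,np.median(T[:,2])*1000,len(T)))
E
python3 m2.py wrist w1; python3 plan.py 579 -255 280 0
```

```text
table [ 0.0001 -0.0004  0.0008]
(12, 16.5) [  9 172] rect [568.7  75.1] size 101 17 ang 1.92 z 14.8 fill 770.00
(16.5, 21) [ 83 200] rect [520.5 -18.9] size 208 50 ang 5.10 z 17.9 fill 5665.00
(22, 28) [253 122] rect [ 619.  -226.7] size 101 35 ang 89.79 z 24.9 fill 3028.00
(22, 28) [352 123] rect [ 617.9 -335.2] size 34 13 ang -0.35 z 24.9 fill 346.00
(22, 28) [255 263] rect [ 449.4 -225.1] size 101 35 ang 89.12 z 24.9 fill 2033.00
(22, 28) [374 352] rect [ 314.9 -387.4] size 78 35 ang -13.31 z 24.9 fill 1012.00
(39, 47) [53 78] rect [667.5 -19.3] size 55 54 ang 87.35 z 40.0 fill 1526.00
(39, 47) [321 185] rect [ 533.5 -301.1] size 279 50 ang -0.44 z 42.9 fill 10870.00
(39, 47) [ 38 269] rect [444.7  40. ] size 89 10 ang 11.83 z 42.9 fill 308.00
(47, 55) [ 22 281] rect [433.4  63.9] size 105 53 ang 5.96 z 51.8 fill 2728.00
(71, 82) [415  12] rect [ 719.5 -377.1] size 23 10 ang 9.77 z 75.9 fill 301.00
t 1.5 tcp [ 567.2 -257.6  288.4] yaw 0.09 w 84.8 F [ 0.2 -0.7 -0.5] | shift [ 0.047 -0.01   0.033] turn [-0.004  0.001  0.002] | rows>= 0.4
```

View pics/w1.png

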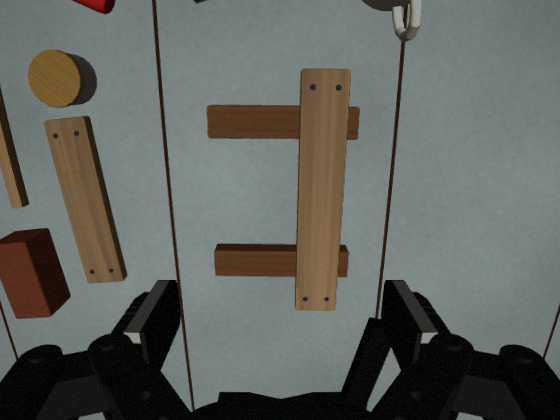

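Emit:
servo_tool --rows "60 0 -0.1 0 0 0 0;60 0 -0.25 0.02 0 0 0;60 0 -0.4 0.04 0 0 0.005;60 0 -0.56 0.06 0 0 0.01;60 0 -0.72 0.08 0 0 0.015;60 0 -0.88 0.1 0 0 0.02;60 0 -1 0.1 0 0 0.025;60 0 -1 0.1 0 0 0.025"

```text
t: 2.2
tool_pos: [0.565, -0.0035, 0.264]
orientation: [-3.135, 0.002, -0.015]
wrist_force: [-1.3, -0.6, -0.5]
gripper_width: 0.0601
```

Emit:
servo_tool --rows "60 0 -0.1 0 0 0 0;60 0 -0.25 0 0 0 0;60 0 -0.4 0 0 0 0;60 0 -0.56 0 0 0 0;60 0 -0.72 0 0 0 0;60 0 -0.85 0 0 0 0;60 0 -0.94 0 0 0 0;60 0 -0.94 0 0 0 0;60 0 -0.94 0 0 0 0;60 0 -0.94 0 0 0 0"

```text
t: 3.03
tool_pos: [0.5688, 0.2295, 0.2653]
orientation: [-3.137, 0.003, -0.017]
wrist_force: [-0.1, -0.6, 0.3]
gripper_width: 0.0603
```

```bash
python3 m2.py wrist w2; python3 plan.py 535 228 60 1.2;python3 -c "
from workcell import bot;print(bot.tip_extent)"
```

```text
table [ 0.0001 -0.0006  0.001 ]
(12, 16.5) [421 144] rect [591.6  77.4] size 150 16 ang 2.95 z 14.9 fill 1889.00
(12, 16.5) [208 254] rect [456.7 318.4] size 150 16 ang 2.24 z 14.9 fill 1171.00
(16.5, 21) [282 184] rect [534.7 228.5] size 279 49 ang 1.05 z 18.0 fill 10100.00
(16.5, 21) [498 203] rect [519.9 -18. ] size 209 50 ang 5.25 z 18.0 fill 6452.00
(39, 47) [533  76] rect [666.5 -17.6] size 55 52 ang 40.33 z 40.1 fill 1766.00
(39, 47) [185 123] rect [619.2 323.3] size 139 49 ang 6.03 z 42.8 fill 6730.00
(47, 55) [429 289] rect [433.   65.7] size 105 52 ang 6.06 z 51.8 fill 3464.00
t 3.1 tcp [568.9 229.3 265.3] yaw -1.01 w 60.5 F [ 0.8 -0.5 -0.1] | shift [-0.134  0.012  0.822] turn [-0.007  0.003 -0.049] | rows>= 5.0
0.008
```

View pics/w2.png

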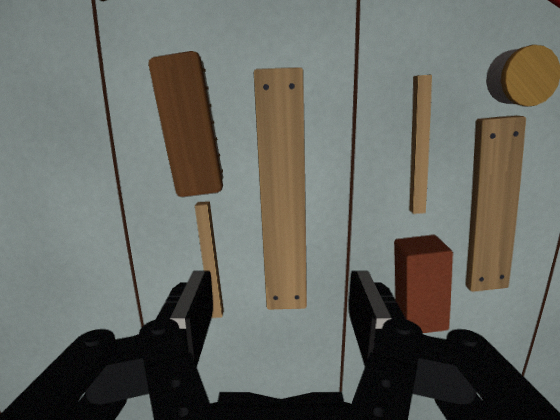

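Emit:
servo_tool --rows "70 -0.05 0.005 0.15 0 0 -0.02;70 -0.1 0.01 0.3 0 0 -0.046;70 -0.136 0.01 0.45 0 0 -0.046;70 -0.136 0.01 0.6 0 0 -0.046;70 -0.136 0.01 0.75 0 0 -0.046;70 -0.136 0.01 0.82 0 0 -0.046;70 -0.136 0.01 0.82 0 0 -0.046;70 -0.136 0.01 0.82 0 0 -0.046"

```text
t: 3.75
tool_pos: [0.5343, 0.2268, 0.06]
orientation: [-3.137, 0.004, 0.016]
wrist_force: [-1.0, 0.6, 0.6]
gripper_width: 0.0701
```

```bash
python3 m2.py wrist w3; python3 plan.py 534.7 228.5 12 1.05
```

```text
table [ 0.0003 -0.0008  0.001 ]
(12, 16.5) [548 218] rect [564.5  77.8] size 96 16 ang 5.32 z 14.7 fill 2595.00
(12, 16.5) [120 288] rect [503.1 319.9] size 59 16 ang 2.60 z 14.9 fill 2065.00
(16.5, 21) [277 186] rect [542.8 228.9] size 226 49 ang 0.88 z 17.9 fill 35873.00
(22, 28) [530 336] rect [483.9  76.9] size 37 4 ang -82.04 z 24.8 fill 389.00
(39, 47) [ 65 117] rect [602.3 321.4] size 104 49 ang 6.27 z 42.8 fill 23941.00
(39, 47) [540 357] rect [483.1  82.3] size 25 3 ang -82.75 z 42.7 fill 389.00
(47, 55) [548 376] rect [475.5  77.3] size 33 15 ang 46.95 z 51.4 fill 707.00
(71, 82) [180 303] rect [535.7 263.1] size 23 14 ang 38.04 z 76.8 fill 794.00
(71, 82) [381 304] rect [536.5 190.1] size 23 14 ang -34.63 z 76.6 fill 811.00
t 3.8 tcp [535.5 227.4  61.5] yaw 0.96 w 69.9 F [ 0.9 -0.3  0.7] | shift [-0.003 -0.003  0.198] turn [-0.007  0.001 -0.002] | rows>= 1.2
```

View pics/w3.png

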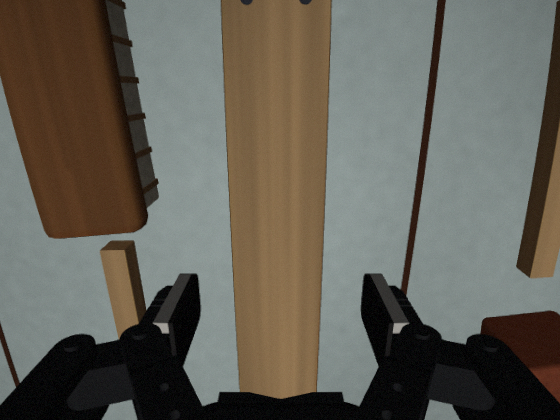

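```bash
python3 - <<'E'
from workcell import cams
from h import *
f=np.load("w3.npz");c=cams.camera_info("wrist");c["extrinsics"]=f["E"];X=cloud(f["d"],c)
for r in range(270,345,8): print(r,[tuple(np.round(X[r,q]*1000).astype(int)) for q in (170,180,190,197)])
E
```

```text
270 [(np.int64(511), np.int64(294), np.int64(0)), (np.int64(512), np.int64(288), np.int64(0)), (np.int64(512), np.int64(282), np.int64(0)), (np.int64(512), np.int64(277), np.int64(1))]
278 [(np.int64(507), np.int64(294), np.int64(1)), (np.int64(545), np.int64(267), np.int64(70)), (np.int64(545), np.int64(263), np.int64(70)), (np.int64(541), np.int64(262), np.int64(62))]
286 [(np.int64(541), np.int64(271), np.int64(69)), (np.int64(545), np.int64(265), np.int64(75)), (np.int64(544), np.int64(262), np.int64(74)), (np.int64(538), np.int64(262), np.int64(63))]
294 [(np.int64(545), np.int64(267), np.int64(81)), (np.int64(545), np.int64(264), np.int64(81)), (np.int64(542), np.int64(261), np.int64(76)), (np.int64(535), np.int64(262), np.int64(65))]
302 [(np.int64(545), np.int64(266), np.int64(86)), (np.int64(545), np.int64(262), np.int64(86)), (np.int64(538), np.int64(262), np.int64(76)), (np.int64(532), np.int64(262), np.int64(66))]
310 [(np.int64(545), np.int64(265), np.int64(91)), (np.int64(544), np.int64(262), np.int64(89)), (np.int64(535), np.int64(262), np.int64(77)), (np.int64(529), np.int64(261), np.int64(68))]
318 [(np.int64(545), np.int64(263), np.int64(97)), (np.int64(540), np.int64(262), np.int64(89)), (np.int64(532), np.int64(262), np.int64(78)), (np.int64(526), np.int64(261), np.int64(69))]
326 [(np.int64(543), np.int64(263), np.int64(97)), (np.int64(538), np.int64(262), np.int64(91)), (np.int64(530), np.int64(262), np.int64(79)), (np.int64(472), np.int64(280), np.int64(1))]
334 [(np.int64(541), np.int64(263), np.int64(99)), (np.int64(535), np.int64(262), np.int64(91)), (np.int64(527), np.int64(262), np.int64(80)), (np.int64(465), np.int64(281), np.int64(0))]
342 [(np.int64(537), np.int64(263), np.int64(98)), (np.int64(533), np.int64(262), np.int64(93)), (np.int64(524), np.int64(262), np.int64(81)), (np.int64(459), np.int64(281), np.int64(2))]
```

Emit:
servo_tool --rows "70 -0.003 -0.003 0.07 0 0 0;70 -0.003 -0.003 0.14 0 0 0;70 -0.003 -0.003 0.19 0 0 0;70 -0.003 -0.003 0.214 0 0 0;70 -0.003 -0.003 0.214 0 0 0;40 -0.003 -0.003 0.214 0 0 0;40 -0.003 -0.003 0.214 0 0 0;40 -0.003 -0.003 0.214 0 0 0;40 -0.003 -0.003 0.214 0 0 0;40 -0.003 -0.003 0.214 0 0 0"

```text
t: 4.63
tool_pos: [0.5362, 0.2287, 0.01]
orientation: [-3.136, -0.003, 0.017]
wrist_force: [0.6, -0.3, 7.0]
gripper_width: 0.0493
```

```bash
python3 plan.py 534.7 228.5 100 1.05
```

```text
t 4.6 tcp [536.2 228.7  10. ] yaw 0.97 w 49.3 F [ 0.6 -0.3  7. ] | shift [-0.005 -0.002 -0.36 ] turn [-0.008 -0.003 -0.002] | rows>= 2.2
```

Emit:
servo_tool --rows "40 0 0 -0.02 0 0 0;40 0 0 -0.06 0 0 0;40 0 0 -0.12 0 0 0;40 0 0 -0.2 0 0 0;40 0 0 -0.28 0 0 0;40 0 0 -0.36 0 0 0;40 0 0 -0.42 0 0 0;40 0 0 -0.42 0 0 0" --squeeze 60

```text
t: 5.3
tool_pos: [0.5381, 0.2286, 0.1192]
orientation: [-3.134, -0.009, 0.017]
wrist_force: [0.0, -0.5, -2.7]
gripper_width: 0.0484
```

Emit:
servo_tool --rows "40 0 0.05 0 0 0 0;40 0 0.13 0 0 0 0;40 0 0.24 0 0 0 0;40 0 0.36 0 0 0 0;40 0 0.48 0 0 0 0;40 0 0.6 0 0 0 0;40 0 0.72 0 0 0 0;40 0 0.82 0 0 0 0;40 0 0.88 0 0 0 0;40 0 0.9 0 0 0 0;40 0 0.9 0 0 0 0"

```text
t: 6.22
tool_pos: [0.5412, 0.0022, 0.1168]
orientation: [-3.134, -0.008, 0.015]
wrist_force: [0.7, -0.1, -3.2]
gripper_width: 0.0484
```

```bash
python3 plan.py 536 -216.1 80 -.45; python3 m2.py wrist w4
```

```text
t 6.2 tcp [541.2   2.2 116.8] yaw 0.83 w 48.4 F [ 0.7 -0.1 -3.2] | shift [-0.035  0.874  0.14 ] turn [-0.01  -0.01   0.029] | rows>= 5.3
table [ 0.0001 -0.0006  0.0009]
(12, 16.5) [168 129] rect [592.7  77.2] size 150 16 ang 3.01 z 14.9 fill 5041.00
(22, 28) [532 334] rect [ 449.2 -200.2] size 53 36 ang 89.80 z 24.9 fill 2077.00
(39, 47) [365  20] rect [660.6 -42.3] size 24 12 ang 0.74 z 40.1 fill 746.00
(47, 55) [154 320] rect [478.1  83.3] size 23 13 ang -78.07 z 51.2 fill 427.00
(47, 55) [220 370] rect [441.8  44.7] size 44 10 ang 2.63 z 51.6 fill 533.00
(118, 134) [280 188] rect [570.5   2.4] size 163 76 ang 0.76 z 124.8 fill 53250.00
```

View pics/w4.png

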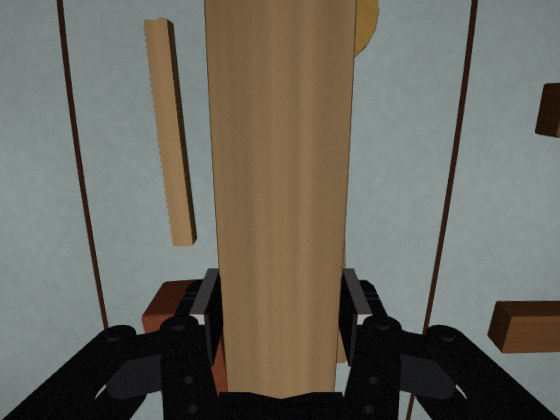

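Emit:
servo_tool --rows "40 -0.005 0.05 0 0 0 0;40 -0.01 0.13 0 0 0 0.01;40 -0.02 0.24 0 0 0 0.02;40 -0.035 0.36 0 -0.005 -0.005 0.03;40 -0.035 0.48 0 -0.01 -0.01 0.03;40 -0.035 0.6 0.02 -0.01 -0.01 0.03;40 -0.035 0.72 0.05 -0.01 -0.01 0.03;40 -0.035 0.82 0.09 -0.01 -0.01 0.03;40 -0.035 0.87 0.12 -0.01 -0.01 0.03;40 -0.035 0.875 0.14 -0.01 -0.01 0.03;40 -0.035 0.875 0.14 -0.01 -0.01 0.03;40 -0.035 0.875 0.14 -0.01 -0.01 0.03"

```text
t: 7.27
tool_pos: [0.5358, -0.2136, 0.0796]
orientation: [-3.14, 0.002, -0.007]
wrist_force: [0.2, 0.1, -2.2]
gripper_width: 0.0486
```

```bash
python3 plan.py 536 -216.1 36 -.45; python3 m2.py wrist w5
```

```text
t 7.3 tcp [ 535.8 -213.6   79.6] yaw -0.41 w 48.6 F [ 0.2  0.1 -2.2] | shift [0.001 0.01  0.174] turn [-0.002  0.002  0.001] | rows>= 1.0
table [-0.0002 -0.0003  0.001 ]
(12, 16.5) [ 31 299] rect [486.  -46.3] size 108 3 ang 4.69 z 14.5 fill 751.00
(16.5, 21) [ 19 331] rect [472.5 -41. ] size 131 43 ang -17.02 z 17.9 fill 4552.00
(22, 28) [379  89] rect [ 618.5 -264.1] size 35 28 ang -1.31 z 25.0 fill 3754.00
(22, 28) [519  93] rect [ 617.8 -338.5] size 35 5 ang -1.72 z 24.9 fill 464.00
(22, 28) [342 365] rect [ 449.3 -254.3] size 35 10 ang 0.25 z 24.9 fill 441.00
(39, 47) [455 157] rect [ 570.5 -300.6] size 177 50 ang -0.51 z 42.9 fill 31764.00
(39, 47) [410 408] rect [ 429.2 -298.5] size 29 21 ang 7.88 z 42.9 fill 633.00
(118, 134) [142 359] rect [ 537.2 -173.8] size 35 28 ang 87.88 z 128.3 fill 5112.00
(118, 134) [419 360] rect [ 536.4 -253.8] size 35 28 ang -89.57 z 128.2 fill 5109.00
```

View pics/w5.png

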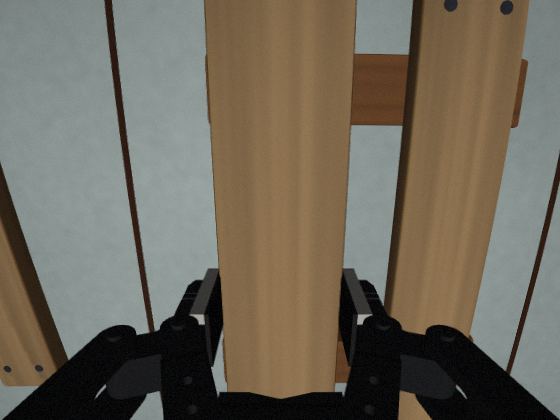

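Emit:
servo_tool --rows "40 0.001 0.005 0.04 0 0 0;40 0.001 0.01 0.08 0 0 0;40 0.001 0.01 0.11 0 0 0;40 0.001 0.01 0.135 0 0 0;40 0.001 0.01 0.155 0 0 0;40 0.001 0.01 0.165 0 0 0;40 0.001 0.01 0.172 0 0 0;40 0.001 0.01 0.177 0 0 0;40 0.001 0.01 0.177 0 0 0"

```text
t: 8.07
tool_pos: [0.5364, -0.2161, 0.0358]
orientation: [-3.141, 0.001, -0.007]
wrist_force: [-0.1, -1.5, -1.4]
gripper_width: 0.0483
```

```bash
python3 plan.py 536 -216.1 35 -.45
```

```text
t 8.1 tcp [ 536.4 -216.1   35.8] yaw -0.39 w 48.3 F [-0.1 -1.5 -1.4] | shift [-0.002 -0.     0.003] turn [-0.001  0.001  0.001] | rows>= 0.0
```

Emit:
servo_tool --rows "40 -0.002 0 0.004 0 0 0;40 -0.002 0 0.006 0 0 0;52 -0.002 0 0.006 0 0 0;58 -0.002 0 0.006 0 0 0;58 -0.002 0 0.006 0 0 0;58 -0.002 0 -0.04 0 0 0;58 -0.002 0 -0.12 0 0 0;58 -0.002 0 -0.26 0 0 0;58 -0.002 0 -0.42 0 0 0;58 0.06 0 -0.58 0 0 0;58 0.12 0 -0.74 0 0 0;58 0.12 0 -0.74 0 0 0"

```text
t: 9.07
tool_pos: [0.5718, -0.2186, 0.231]
orientation: [3.134, -0.014, -0.006]
wrist_force: [1.3, -1.0, 1.7]
gripper_width: 0.0579
```

```bash
python3 plan.py 535 -216 200 0; python3 m2.py wrist w6; python3 m2.py top t6
```

```text
t 9.1 tcp [ 571.8 -218.6  231. ] yaw -0.35 w 57.9 F [ 1.3 -1.   1.7] | shift [-0.149 -0.01   0.122] turn [ 0.009 -0.018 -0.008] | rows>= 1.2
table [ 0.0001 -0.0004  0.0008]
(12, 16.5) [  7 208] rect [552.6  73.8] size 69 16 ang 1.93 z 14.7 fill 626.00
(16.5, 21) [ 88 223] rect [520.6 -19. ] size 209 50 ang 5.10 z 17.9 fill 7657.00
(22, 28) [241 134] rect [ 619.  -183.8] size 35 14 ang -0.37 z 24.9 fill 570.00
(22, 28) [323 135] rect [ 618.4 -260.4] size 35 34 ang 0.46 z 24.9 fill 1352.00
(22, 28) [402 134] rect [ 617.9 -336.1] size 34 10 ang -0.67 z 24.9 fill 340.00
(22, 28) [ 50 303] rect [436.7  39.3] size 101 3 ang 6.10 z 25.0 fill 309.00
(22, 28) [246 294] rect [ 449.8 -182.8] size 35 14 ang -2.17 z 24.8 fill 390.00
(22, 28) [317 293] rect [ 449.7 -259.2] size 35 33 ang -0.44 z 24.8 fill 887.00
(39, 47) [55 86] rect [667.  -20.5] size 56 53 ang -28.23 z 40.0 fill 2125.00
(39, 47) [277 202] rect [ 535.3 -216.7] size 278 50 ang -0.44 z 42.9 fill 14373.00
(39, 47) [365 184] rect [ 533.2 -300.6] size 280 51 ang -0.59 z 42.9 fill 11790.00
(39, 47) [ 39 307] rect [437.2  40. ] size 105 19 ang 15.33 z 42.9 fill 469.00
(47, 55) [ 21 320] rect [433.5  63.5] size 104 53 ang 5.11 z 51.7 fill 3181.00
(71, 82) [484  11] rect [ 716.8 -377. ] size 18 10 ang 5.12 z 75.2 fill 304.00
table [ 0.0019  0.0004 -0.0003]
(39, 47) [144 151] rect [620.  323.7] size 135 48 ang 4.83 z 42.7 fill 1002.00
(39, 47) [366 147] rect [ 620.1 -215. ] size 108 46 ang -1.13 z 42.8 fill 450.00
(39, 47) [404 198] rect [ 512.1 -299.9] size 143 52 ang -0.94 z 42.7 fill 1067.00
(47, 55) [248 230] rect [432.8  66.1] size 105 52 ang 5.98 z 51.7 fill 964.00
```

View pics/w6.png

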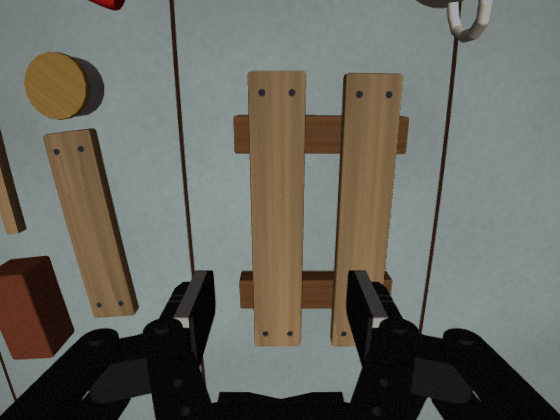

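Emit:
servo_tool --rows "45 0 -0.1 0 0 0 0;45 0.02 -0.25 0.05 0.009 -0.018 0;45 0.04 -0.4 0.1 0.009 -0.018 -0.02;45 0.06 -0.56 0.15 0.009 -0.018 -0.04;45 0.08 -0.72 0.2 0.009 -0.018 -0.06;45 0.09 -0.88 0.25 0.009 -0.018 -0.07;45 0.09 -1 0.3 0.009 -0.018 -0.07;45 0.09 -1 0.35 0.009 -0.018 -0.07;45 0.09 -1 0.35 0.009 -0.018 -0.07"

```text
t: 9.92
tool_pos: [0.589, 0.035, 0.1321]
orientation: [-3.135, 0.018, 0.052]
wrist_force: [-0.5, -0.1, -0.1]
gripper_width: 0.045
```

```bash
python3 plan.py 592.5 77.2 60 3.0;python3 m2.py wrist w7
```

```text
t 9.9 tcp [589.   35.  132.1] yaw 3.01 w 45.0 F [-0.5 -0.1 -0.1] | shift [ 0.028 -0.166  0.289] turn [-0.008  0.022  0.   ] | rows>= 2.0
table [ 0.     -0.0007  0.0009]
(12, 16.5) [223 182] rect [592.4  77.3] size 149 16 ang 3.16 z 15.0 fill 3812.00
(16.5, 21) [340 252] rect [520.6 -18.2] size 208 48 ang 4.85 z 18.0 fill 9657.00
(22, 28) [520 367] rect [ 451.2 -183.7] size 36 19 ang -1.66 z 24.8 fill 591.00
(39, 47) [377 101] rect [667.1 -19.2] size 57 56 ang -74.49 z 40.0 fill 5822.00
(39, 47) [550 380] rect [ 453.9 -197.5] size 107 26 ang 20.47 z 42.7 fill 1411.00
(39, 47) [243 344] rect [485.4  59. ] size 30 6 ang 86.95 z 42.9 fill 264.00
(47, 55) [241 371] rect [462.9  60.4] size 48 36 ang 6.11 z 51.7 fill 1990.00
```

Emit:
servo_tool --rows "40 0.015 -0.08 0.08 -0.008 0.022 0;40 0.028 -0.167 0.18 -0.008 0.022 0;40 0.028 -0.167 0.29 -0.008 0.022 0;40 0.028 -0.167 0.29 -0.008 0.022 0;40 0.028 -0.167 0.29 -0.008 0.022 0"

```text
t: 10.38
tool_pos: [0.5926, 0.0748, 0.0604]
orientation: [3.141, 0.002, 0.05]
wrist_force: [0.1, 0.0, 1.8]
gripper_width: 0.0402
```

```bash
python3 plan.py 592.4 77.2 11 3.1
```

```text
t 10.4 tcp [592.6  74.8  60.4] yaw 2.85 w 40.2 F [0.1 0.  1.8] | shift [ 0.    -0.01   0.198] turn [ 0.001  0.002 -0.006] | rows>= 1.2
```

Emit:
servo_tool --rows "40 0 -0.005 0.07 0 0 -0.005;40 0 -0.01 0.14 0 0 -0.005;40 0 -0.01 0.18 0 0 -0.005;40 0 -0.01 0.196 0 0 -0.005;40 0 -0.01 0.196 0 0 -0.005;10 0 -0.01 0.196 0 0 -0.005;10 0 -0.01 0.196 0 0 -0.005;10 0 -0.01 0.196 0 0 -0.005;10 0 -0.01 0.196 0 0 -0.005;10 0 -0.01 0.196 0 0 -0.005" --squeeze 40

```text
t: 11.22
tool_pos: [0.5935, 0.077, 0.0129]
orientation: [3.14, -0.001, 0.054]
wrist_force: [-0.6, -1.2, 7.0]
gripper_width: 0.0138
```

```bash
python3 plan.py 592.4 77.2 11 3.1
```

```text
t 11.2 tcp [593.5  77.   12.9] yaw 3.09 w 13.8 F [-0.6 -1.2  7. ] | shift [-0.005 -0.001  0.008] turn [ 0.002 -0.001 -0.   ] | rows>= 0.1
```

Emit:
servo_tool --rows "10 0 0 -0.03 0 0 0;10 0 0 -0.1 0 0 0;10 0 0 -0.2 0 0 0;10 0 0.05 -0.32 0 0 0.1;10 0 0.12 -0.44 0 0 0.2;10 0 0.22 -0.5 0 0 0.32;10 0 0.32 -0.5 0 0 0.44;10 0 0.44 -0.5 0 0 0.56;10 0 0.56 -0.5 0 0 0.68;10 0 0.66 -0.5 0 0 0.8;10 0 0.7 -0.5 0 0 0.9;10 0 0.7 -0.5 0 0 0.9" --squeeze 60

```text
t: 12.22
tool_pos: [0.6029, -0.1003, 0.1386]
orientation: [3.141, -0.003, -0.659]
wrist_force: [-0.3, 0.1, -0.4]
gripper_width: 0.0132
```

```bash
python3 plan.py 618.7 -259.7 100 -90.5
```

```text
t 12.2 tcp [ 602.9 -100.3  138.6] yaw -37.75 w 13.2 F [-0.3  0.1 -0.4] | shift [0.44  0.465 0.156] turn [-1.000e-03 -3.000e-03  1.172e+00] | rows>= 7.4
```

Emit:
servo_tool --rows "10 0.03 0.03 0 0 0 0.1;10 0.08 0.08 0 0 0 0.22;10 0.14 0.15 0 0 0 0.34;10 0.22 0.23 0 0 0 0.46;10 0.3 0.31 0 0 0 0.58;10 0.36 0.39 0 0 0 0.7;10 0.42 0.44 0 0 0 0.82;10 0.44 0.465 0.03 0 0 0.94;10 0.44 0.465 0.05 0 0 1;10 0.44 0.465 0.05 0 0 1;10 0.44 0.465 0.05 0 0 1"

```text
t: 13.13
tool_pos: [0.6186, -0.2583, 0.1263]
orientation: [-3.141, -0.001, -1.44]
wrist_force: [0.4, -0.1, -0.3]
gripper_width: 0.0134
```

```bash
python3 plan.py 618.7 -259.7 90 -90.5; python3 m2.py wrist w8
```

```text
t 13.1 tcp [ 618.6 -258.3  126.3] yaw -82.51 w 13.4 F [ 0.4 -0.1 -0.3] | shift [0.005 0.    0.145] turn [-0.001 -0.001  0.177] | rows>= 1.1
table [ 0.0019  0.0001 -0.0001]
(22, 28) [120  25] rect [ 739.5 -362.9] size 52 21 ang 46.17 z 24.5 fill 685.00
(22, 28) [297 104] rect [ 617.8 -334. ] size 35 15 ang -0.92 z 24.7 fill 1231.00
(22, 28) [538 144] rect [ 449.5 -332.6] size 34 15 ang -0.21 z 25.0 fill 960.00
(22, 28) [ 81 232] rect [ 758.9 -224.1] size 118 3 ang -73.96 z 24.9 fill 709.00
(22, 28) [258 219] rect [ 634.6 -255.9] size 32 6 ang -84.60 z 24.6 fill 268.00
(22, 28) [505 247] rect [ 449.3 -255.1] size 36 32 ang -0.56 z 25.0 fill 1739.00
(22, 28) [ 42 267] rect [ 794.1 -193.6] size 73 4 ang 15.98 z 25.1 fill 434.00
(22, 28) [ 16 310] rect [ 813.3 -150.6] size 42 18 ang -10.26 z 24.9 fill 260.00
(39, 47) [90 42] rect [ 743.6 -352.7] size 50 10 ang 62.55 z 42.9 fill 520.00
(39, 47) [231 150] rect [ 653.6 -301.8] size 51 40 ang -89.66 z 42.7 fill 4803.00
(39, 47) [428 178] rect [ 520.6 -300.6] size 188 51 ang -0.52 z 42.9 fill 20289.00
(39, 47) [220 267] rect [ 651.2 -217.8] size 49 48 ang 89.83 z 42.6 fill 3429.00
(39, 47) [438 295] rect [ 499.4 -217. ] size 209 51 ang -0.55 z 42.9 fill 14734.00
(47, 55) [82 43] rect [ 743.6 -351.8] size 49 9 ang 61.18 z 51.0 fill 578.00
(55, 62) [74 44] rect [ 744.3 -350.5] size 49 9 ang 58.80 z 58.3 fill 553.00
(71, 82) [53 41] rect [ 747.  -347.7] size 56 12 ang 51.12 z 76.6 fill 1078.00
(118, 134) [281 249] rect [ 619.4 -267. ] size 131 40 ang 86.45 z 128.0 fill 10915.00
```

View pics/w8.png

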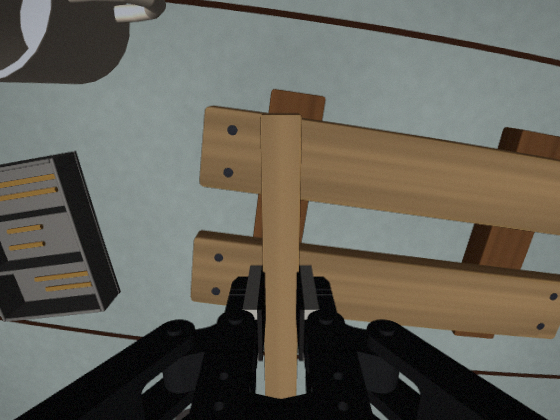

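Emit:
servo_tool --rows "10 0.005 0 0.03 0 0 0.06;10 0.005 0 0.08 0 0 0.12;10 0.005 0 0.14 0 0 0.177;10 0.005 0 0.19 0 0 0.177;10 0.005 0 0.23 0 0 0.177;10 0.005 0 0.255 0 0 0.177;10 0.005 0 0.265 0 0 0.177;10 0.005 0 0.265 0 0 0.177"

```text
t: 13.85
tool_pos: [0.619, -0.2594, 0.0599]
orientation: [-3.141, -0.001, -1.578]
wrist_force: [-0.1, 0.3, -0.5]
gripper_width: 0.0133
```

```bash
python3 plan.py 618.7 -259.7 56 -90.5
```

```text
t 13.8 tcp [ 619.  -259.4   59.9] yaw -90.42 w 13.3 F [-0.1  0.3 -0.5] | shift [0.001 0.001 0.016] turn [-0.001 -0.001  0.002] | rows>= 0.1
```

Emit:
servo_tool --rows "10 0.001 0 0.006 0 0 0;10 0.001 0 0.012 0 0 0;10 0.001 0 0.017 0 0 0;10 0.001 0 0.018 0 0 0;16 0.001 0 0.018 0 0 0;22 0.001 0 0.018 0 0 0;30 0.001 0 0.018 0 0 0;35 0.001 0 0.018 0 0 0;35 0 0 -0.05 0 0 0;35 0 0 -0.15 0 0 0;35 0 0 -0.3 0 0 0;35 0 0 -0.3 0 0 0"

```text
t: 14.85
tool_pos: [0.6224, -0.2614, 0.1426]
orientation: [-3.131, -0.007, -1.578]
wrist_force: [1.2, -0.4, 0.9]
gripper_width: 0.0349
```

```bash
python3 m2.py wrist w9; python3 plan.py 500 100 200 2.2
```

```text
table [ 0.0022  0.0004 -0.0002]
(22, 28) [16 55] rect [ 802.2 -372.7] size 63 20 ang 82.53 z 25.0 fill 507.00
(22, 28) [123  48] rect [ 724.7 -376.5] size 24 9 ang 7.56 z 24.5 fill 363.00
(22, 28) [288 107] rect [ 617.9 -333.8] size 35 14 ang -0.38 z 24.7 fill 835.00
(22, 28) [527 113] rect [ 448.1 -332.3] size 36 15 ang -0.50 z 25.1 fill 1052.00
(22, 28) [270 216] rect [ 631.9 -256.4] size 32 8 ang 89.26 z 24.7 fill 472.00
(22, 28) [305 216] rect [ 605.5 -256.2] size 32 9 ang -89.61 z 24.8 fill 494.00
(22, 28) [508 216] rect [ 449.  -255.6] size 36 32 ang 0.42 z 25.0 fill 1706.00
(22, 28) [112 263] rect [ 756.5 -214.9] size 101 3 ang -74.69 z 25.1 fill 518.00
(22, 28) [ 49 281] rect [ 799.8 -194.7] size 84 82 ang 15.82 z 25.1 fill 1286.00
(39, 47) [94 80] rect [ 742.6 -353.4] size 47 9 ang 63.68 z 43.1 fill 397.00
(39, 47) [240 158] rect [ 650.1 -302.2] size 49 47 ang 89.42 z 42.7 fill 5171.00
(39, 47) [428 160] rect [ 517.2 -300.8] size 187 51 ang -0.35 z 43.0 fill 19160.00
(39, 47) [435 271] rect [ 508. -217.] size 207 51 ang -0.49 z 42.9 fill 14594.00
(39, 47) [248 267] rect [ 651.4 -218.3] size 49 47 ang 89.26 z 42.6 fill 2913.00
(47, 55) [87 81] rect [ 743.6 -351.6] size 48 9 ang 61.15 z 51.0 fill 429.00
(55, 62) [83 78] rect [ 741.2 -354. ] size 40 7 ang 66.30 z 58.6 fill 362.00
(55, 62) [287 214] rect [ 619.2 -259. ] size 150 15 ang 89.48 z 57.8 fill 4949.00
(71, 82) [75 51] rect [ 738.3 -355.3] size 70 41 ang 69.92 z 76.6 fill 2190.00
t 14.9 tcp [ 621.6 -260.9  140. ] yaw -90.41 w 35.2 F [0.  0.5 0. ] | shift [-1.439  0.494 -0.253] turn [-2.000e-03 -1.500e-02 -2.058e+00] | rows>= 12.9
```

View pics/w9.png

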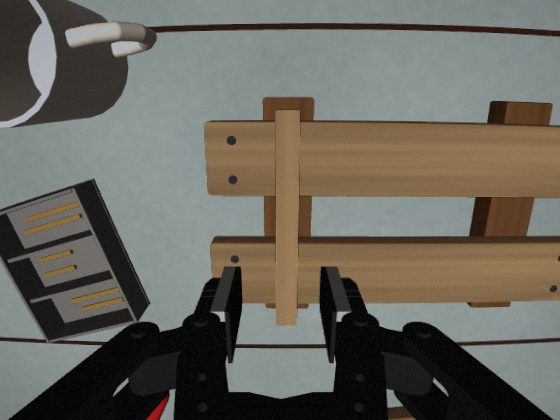

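Emit:
servo_tool --rows "40 -0.05 0.02 -0.05 0 0 0;40 -0.15 0.05 -0.1 0 0 -0.12;40 -0.27 0.1 -0.15 0 0 -0.24;40 -0.4 0.15 -0.2 0 0 -0.36;40 -0.53 0.2 -0.2 0 0 -0.48;40 -0.66 0.25 -0.2 0 0 -0.6;40 -0.8 0.3 -0.2 0 0 -0.72;40 -0.92 0.35 -0.2 0 0 -0.84;40 -1 0.4 -0.2 0 0 -0.96;40 -1 0.4 -0.2 0 0 -1;40 -1 0.4 -0.2 0 0 -1"

```text
t: 15.82
tool_pos: [0.5218, -0.0083, 0.1871]
orientation: [-3.14, -0.009, -0.789]
wrist_force: [0.2, 0.9, -0.1]
gripper_width: 0.0402
```

```bash
python3 plan.py 457 318 150 2.2; python3 -c "
from workcell import bot;print(bot.get_obs()['joint_pos'])"
```

```text
t 15.8 tcp [521.8  -8.3 187.1] yaw -45.20 w 40.2 F [ 0.2  0.9 -0.1] | shift [-1.11  -0.736  0.139] turn [ 0.004 -0.012 -1.053] | rows>= 8.0
[-0.22716884  0.24591457  1.68571427 -0.00427795  1.20135547  2.13409489]
```

Emit:
servo_tool --rows "40 -0.06 -0.04 0 0 0 -0.05;40 -0.16 -0.11 0 0 0 -0.15;40 -0.28 -0.19 0 0 0 -0.27;40 -0.4 -0.27 0 0 0 -0.4;40 -0.52 -0.35 0.02 0 0 -0.53;40 -0.64 -0.42 0.04 0 0 -0.66;40 -0.76 -0.5 0.06 0 0 -0.79;40 -0.88 -0.58 0.08 0 0 -0.9;40 -0.96 -0.65 0.1 0 -0.01 -1;40 -1 -0.7 0.1 0 -0.01 -1;40 -1 -0.73 0.1 0 -0.01 -1;40 -1 -0.73 0.1 0 -0.01 -1"

```text
t: 16.82
tool_pos: [0.4767, 0.2981, 0.1595]
orientation: [3.139, -0.001, -0.004]
wrist_force: [0.1, -0.3, -0.2]
gripper_width: 0.0403
```

```bash
python3 m2.py wrist w10; python3 plan.py 457 318 70 2.2
```

```text
table [ 0.0001 -0.0006  0.001 ]
(12, 16.5) [255 213] rect [456.6 318.2] size 150 15 ang 2.29 z 14.9 fill 3043.00
(22, 28) [526 221] rect [454.8  93.4] size 55 5 ang 1.99 z 25.3 fill 272.00
(39, 47) [246  51] rect [584.8 319.8] size 69 49 ang 6.05 z 42.8 fill 7602.00
(39, 47) [538 253] rect [430.7  89.8] size 106 15 ang -1.08 z 43.2 fill 772.00
(47, 55) [549 270] rect [431.1  81. ] size 105 24 ang 7.43 z 51.5 fill 2306.00
t 16.9 tcp [476.4 297.  159.6] yaw -0.26 w 40.0 F [-0.6  0.1  0.5] | shift [-0.078 -0.085  0.358] turn [ 0.005 -0.001 -0.055] | rows>= 2.3
```

View pics/w10.png

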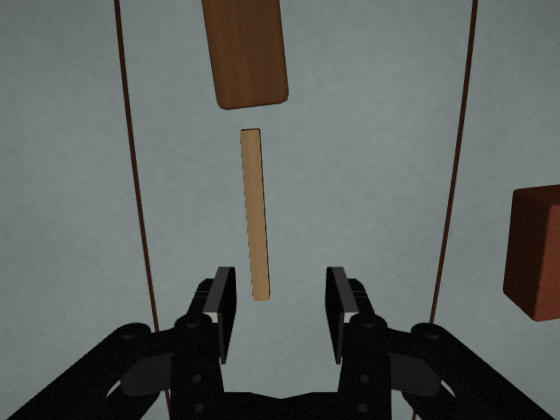

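Emit:
servo_tool --rows "40 -0.04 -0.04 0.1 0 0 -0.03;40 -0.078 -0.087 0.22 0 0 -0.056;40 -0.078 -0.087 0.32 0 0 -0.056;40 -0.078 -0.087 0.36 0 0 -0.056;40 -0.078 -0.087 0.36 0 0 -0.056;40 -0.078 -0.087 0.36 0 0 -0.056"

```text
t: 17.37
tool_pos: [0.4579, 0.3175, 0.0699]
orientation: [3.138, -0.0, 0.038]
wrist_force: [0.3, 1.1, 0.6]
gripper_width: 0.0401
```

```bash
python3 plan.py 456.7 318.2 12 2.25
```

```text
t 17.4 tcp [457.9 317.5  69.9] yaw 2.15 w 40.1 F [0.3 1.1 0.6] | shift [-0.005 -0.004  0.232] turn [ 0.005 -0.001 -0.002] | rows>= 1.4
```

Emit:
servo_tool --rows "40 -0.005 -0.004 0.1 0 0 -0.002;40 -0.005 -0.004 0.18 0 0 -0.002;40 -0.005 -0.004 0.22 0 0 -0.002;40 -0.005 -0.004 0.23 0 0 -0.002;40 -0.005 -0.004 0.23 0 0 -0.002;10 -0.005 -0.004 0.23 0 0 -0.002;10 -0.005 -0.004 0.23 0 0 -0.002;10 -0.005 -0.004 0.23 0 0 -0.002;10 -0.005 -0.004 0.23 0 0 -0.002;10 -0.005 -0.004 0.23 0 0 -0.002" --squeeze 40

```text
t: 18.2
tool_pos: [0.4579, 0.3188, 0.014]
orientation: [3.139, -0.003, 0.039]
wrist_force: [-0.6, 0.0, 7.2]
gripper_width: 0.0136
```

```bash
python3 plan.py 449.4 -258 120 -90.5
```

```text
t 18.2 tcp [457.9 318.8  14. ] yaw 2.25 w 13.6 F [-0.6  0.   7.2] | shift [-0.123  2.305 -0.418] turn [-1.000e-03 -6.000e-03  2.061e+00] | rows>= 14.1
```

Emit:
servo_tool --rows "10 0 0 -0.03 0 0 0;10 0 0 -0.1 0 0 0;10 0 0.02 -0.22 0 0 0;10 0 0.08 -0.34 0 0 0.1;10 -0.01 0.16 -0.46 0 0 0.2;10 -0.02 0.27 -0.5 0 0 0.32;10 -0.03 0.4 -0.5 0 0 0.44;10 -0.04 0.53 -0.5 0 0 0.56;10 -0.05 0.66 -0.5 0 0 0.68;10 -0.06 0.8 -0.5 0 0 0.8;10 -0.06 0.92 -0.5 0 0 0.9;10 -0.06 0.95 -0.5 0 0 0.9" --squeeze 60

```text
t: 19.2
tool_pos: [0.4518, 0.0778, 0.1404]
orientation: [3.141, -0.006, -0.674]
wrist_force: [0.6, 0.5, 0.3]
gripper_width: 0.0131
```

```bash
python3 plan.py 449.4 -260 125 -90.5
```

```text
t 19.2 tcp [451.8  77.8 140.4] yaw -38.60 w 13.1 F [0.6 0.5 0.3] | shift [0.835 1.062 0.067] turn [-0.003 -0.008  1.153] | rows>= 8.1
```

Emit:
servo_tool --rows "10 0.04 0.05 0 0 0 0.08;10 0.11 0.14 0 0 0 0.2;10 0.19 0.24 0 0 0 0.32;10 0.28 0.36 0 0 0 0.44;10 0.37 0.47 0 0 0 0.56;10 0.46 0.58 0 0 0 0.68;10 0.55 0.7 0 0 0 0.8;10 0.64 0.82 0 0 0 0.9;10 0.72 0.92 0 0 0 1;10 0.78 0.98 0 0 0 1;10 0.8 1 0 0 0 1;10 0.8 1 0 0 0 1"

```text
t: 20.2
tool_pos: [0.4525, -0.2437, 0.142]
orientation: [-3.137, -0.005, -1.46]
wrist_force: [-0.6, 0.6, -0.9]
gripper_width: 0.0131
```

```bash
python3 plan.py 449.4 -260 100 -90.5
```

```text
t 20.2 tcp [ 452.5 -243.7  142. ] yaw -83.67 w 13.1 F [-0.6  0.6 -0.9] | shift [0.062 0.02  0.168] turn [-0.006 -0.006  0.152] | rows>= 1.1
```

Emit:
servo_tool --rows "10 0.02 0.01 0.02 0 0 0.05;10 0.05 0.02 0.06 0 0 0.1;10 0.062 0.02 0.11 -0.006 -0.006 0.152;10 0.062 0.02 0.15 -0.006 -0.006 0.152;10 0.062 0.02 0.168 -0.006 -0.006 0.152;10 0.062 0.02 0.168 -0.006 -0.006 0.152;10 0.062 0.02 0.168 -0.006 -0.006 0.152"

```text
t: 20.78
tool_pos: [0.4494, -0.2588, 0.1]
orientation: [3.141, 0.0, -1.578]
wrist_force: [-0.4, -0.2, 0.5]
gripper_width: 0.0131
```

```bash
python3 plan.py 449.4 -260 57 -90.5; python3 m2.py wrist w11
```

```text
t 20.8 tcp [ 449.4 -258.8  100. ] yaw -90.40 w 13.1 F [-0.4 -0.2  0.5] | shift [0.005 0.    0.172] turn [0.    0.001 0.002] | rows>= 1.0
table [ 0.0002 -0.0008  0.0006]
(22, 28) [514  20] rect [ 320.1 -384.4] size 70 27 ang -12.80 z 24.9 fill 4173.00
(22, 28) [283 105] rect [ 447.9 -332.4] size 35 15 ang -0.55 z 24.8 fill 1343.00
(22, 28) [ 12 112] rect [ 608.5 -334. ] size 17 15 ang -1.30 z 24.7 fill 661.00
(22, 28) [ 30 234] rect [ 613.5 -256. ] size 31 30 ang -89.97 z 24.9 fill 1748.00
(22, 28) [258 235] rect [ 463.5 -254.8] size 31 5 ang -89.69 z 24.9 fill 345.00
(22, 28) [304 235] rect [ 434.5 -254.6] size 31 7 ang -89.69 z 25.0 fill 449.00
(39, 47) [130 169] rect [ 536.4 -286.9] size 153 78 ang -0.41 z 42.9 fill 23198.00
(39, 47) [341 167] rect [ 415.8 -300.2] size 50 45 ang 89.47 z 42.9 fill 7218.00
(39, 47) [123 296] rect [ 541.  -217.6] size 146 62 ang 1.31 z 42.9 fill 13408.00
(39, 47) [348 291] rect [ 412.8 -219.1] size 45 36 ang -89.98 z 42.8 fill 2255.00
(47, 55) [ 16 289] rect [ 612.3 -230.5] size 92 3 ang 89.52 z 50.7 fill 1137.00
(55, 62) [ 10 322] rect [ 618.5 -218.6] size 69 17 ang 86.75 z 57.7 fill 1442.00
(118, 134) [252 316] rect [ 462.8 -259.7] size 24 14 ang 89.32 z 127.6 fill 990.00
(118, 134) [309 316] rect [ 436.2 -259.1] size 25 13 ang 89.57 z 127.9 fill 965.00
```

View pics/w11.png

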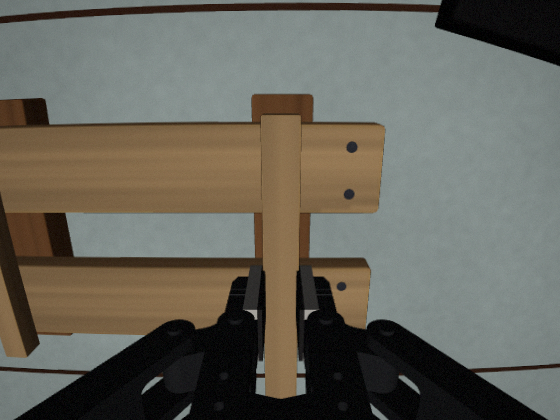

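Emit:
servo_tool --rows "10 0.005 0 0.04 0 0 0;10 0.005 0 0.09 0 0 0;10 0.005 0 0.13 0 0 0;10 0.005 0 0.15 0 0 0;10 0.005 0 0.16 0 0 0;10 0.005 0 0.168 0 0 0;10 0.005 0 0.172 0 0 0;10 0.005 0 0.172 0 0 0"

```text
t: 21.5
tool_pos: [0.4498, -0.2606, 0.0575]
orientation: [-3.141, -0.0, -1.578]
wrist_force: [-0.2, -0.6, -0.4]
gripper_width: 0.0132
```

Emit:
servo_tool --rows "10 0 0 0.004 0 0 0;16 0 0 0.004 0 0 0;22 0 0 0.004 0 0 0;30 0 0 0.004 0 0 0;35 0 0 0.004 0 0 0;35 0 0 -0.05 0 0 0;35 0 0 -0.15 0 0 0;35 0 0 -0.3 0 0 0;35 0 0 -0.42 0 0 0;35 0 0 -0.42 0 0 0"

```text
t: 22.33
tool_pos: [0.4527, -0.2631, 0.1689]
orientation: [-3.132, -0.008, -1.578]
wrist_force: [1.4, -0.3, 0.2]
gripper_width: 0.0349
```

```bash
python3 m2.py wrist w12|grep -v "(22"; python3 plan.py 521 -18 120 5.1
```

```text
table [ 0.0001 -0.0005  0.0007]
(16.5, 21) [162 412] rect [584.3 -26.9] size 32 23 ang 2.64 z 17.9 fill 324.00
(39, 47) [172 157] rect [ 535.9 -301.2] size 156 50 ang -0.37 z 42.9 fill 13794.00
(39, 47) [329 157] rect [ 417.6 -299.7] size 51 48 ang 89.77 z 42.9 fill 4398.00
(39, 47) [ 20 159] rect [ 654.2 -302.3] size 49 37 ang 89.26 z 42.9 fill 2471.00
(39, 47) [ 40 258] rect [ 655.5 -218.2] size 49 38 ang 89.87 z 42.9 fill 2120.00
(39, 47) [178 258] rect [ 536.3 -217.7] size 156 51 ang -1.09 z 42.9 fill 9901.00
(39, 47) [323 256] rect [ 418.5 -216.6] size 49 47 ang 89.11 z 42.9 fill 2656.00
(47, 55) [ 73 208] rect [ 611.9 -259.5] size 149 3 ang 89.51 z 51.0 fill 1061.00
(55, 62) [285 205] rect [ 450.1 -259.8] size 150 15 ang 89.59 z 58.0 fill 4068.00
(55, 62) [ 60 208] rect [ 619.  -259.1] size 151 17 ang 89.50 z 57.9 fill 3775.00
t 22.4 tcp [ 451.6 -262.2  166.2] yaw -90.42 w 35.0 F [-0.3  0.5 -0. ] | shift [-0.98  -0.269  0.181] turn [-0.    -0.013 -2.123] | rows>= 13.3
```

View pics/w12.png

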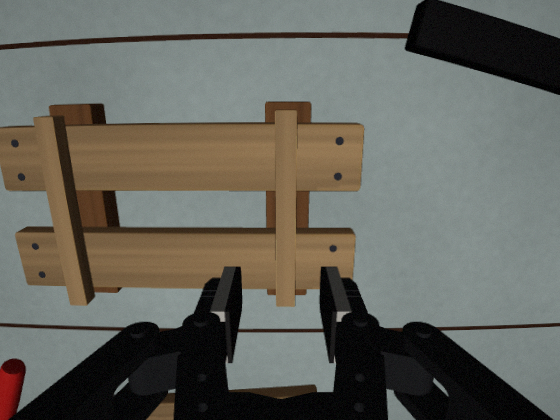

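Emit:
servo_tool --rows "65 -0.02 0 -0.03 0 0 -0.05;65 -0.06 -0.02 -0.03 0 0 -0.17;65 -0.12 -0.04 -0.03 0 0 -0.3;65 -0.2 -0.06 -0.03 0 0 -0.43;65 -0.28 -0.08 -0.03 0 0 -0.56;65 -0.36 -0.1 -0.03 0 0 -0.7;65 -0.44 -0.12 0 0 0 -0.83;65 -0.5 -0.14 0 0 0 -0.96;65 -0.55 -0.16 0 0 0 -1;65 -0.6 -0.17 0 0 0 -1;65 -0.6 -0.17 0 0 0 -1"

```text
t: 23.3
tool_pos: [0.4947, -0.1102, 0.1642]
orientation: [-3.141, -0.006, -0.791]
wrist_force: [-0.7, 0.6, -0.7]
gripper_width: 0.0649
```

```bash
python3 plan.py 560 -18 160 5.1
```

```text
t 23.3 tcp [ 494.7 -110.2  164.2] yaw -45.30 w 64.9 F [-0.7  0.6 -0.7] | shift [-0.078 -0.445  0.017] turn [ 0.003 -0.007 -1.12 ] | rows>= 7.0
```

Emit:
servo_tool --rows "65 -0.01 -0.05 0 0 0 -0.1;65 -0.02 -0.11 0 0 0 -0.22;65 -0.03 -0.18 0 0 0 -0.35;65 -0.04 -0.25 0 0 0 -0.48;65 -0.05 -0.32 0 0 0 -0.61;65 -0.06 -0.38 0 0 0 -0.74;65 -0.078 -0.43 0 0 0 -0.87;65 -0.078 -0.445 0 0 0 -1;65 -0.078 -0.445 0 0 0 -1;65 -0.078 -0.445 0 0 0 -1"

```text
t: 24.13
tool_pos: [0.5595, -0.0185, 0.1633]
orientation: [3.138, -0.003, -0.008]
wrist_force: [-0.1, -1.0, -0.5]
gripper_width: 0.0654
```

```bash
python3 m2.py wrist w13; python3 plan.py 520.6 -18.3 60 5.1
```

```text
table [ 0.0001 -0.0006  0.0008]
(16.5, 21) [278 226] rect [520.5 -18.7] size 208 49 ang 4.94 z 18.0 fill 12781.00
(22, 28) [495 124] rect [ 618.8 -184.9] size 34 19 ang 0.70 z 24.8 fill 1060.00
(22, 28) [547 306] rect [ 455.5 -266.4] size 23 22 ang 87.79 z 24.9 fill 478.00
(22, 28) [461 314] rect [ 450.1 -183.4] size 36 19 ang -0.74 z 24.9 fill 660.00
(39, 47) [280  53] rect [666.9 -19.9] size 57 57 ang 89.42 z 40.1 fill 4990.00
(39, 47) [541  83] rect [ 650.7 -206.2] size 48 34 ang -1.26 z 42.8 fill 2541.00
(39, 47) [524 232] rect [ 532.2 -215.5] size 156 54 ang -1.48 z 42.9 fill 9902.00
(39, 47) [514 350] rect [ 423.7 -231.7] size 37 18 ang 45.06 z 42.9 fill 340.00
(47, 55) [515 323] rect [ 457.7 -222.5] size 78 9 ang -84.53 z 50.8 fill 467.00
(47, 55) [206 366] rect [424.2  48.7] size 83 22 ang 5.30 z 51.7 fill 1436.00
(55, 62) [539 129] rect [ 619.5 -199. ] size 32 15 ang 89.72 z 57.8 fill 905.00
(55, 62) [523 333] rect [ 451.  -221.2] size 74 16 ang 88.77 z 57.8 fill 1145.00
t 24.2 tcp [559.5 -18.7 163.5] yaw -0.50 w 65.0 F [-0.   0.2 -0.7] | shift [-0.157 -0.002  0.413] turn [ 0.005 -0.004 -0.125] | rows>= 2.7
```

View pics/w13.png

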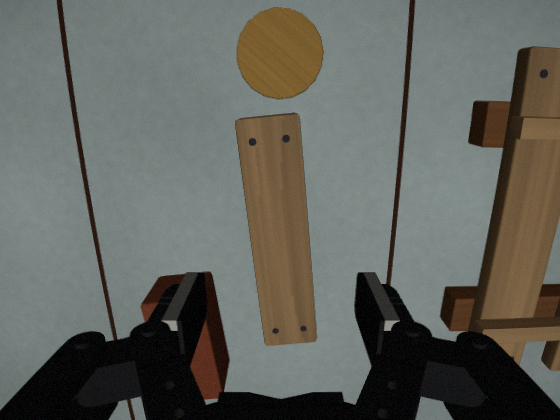

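Emit:
servo_tool --rows "62 -0.06 0 0.1 0 0 -0.06;62 -0.12 -0.002 0.22 0 0 -0.12;62 -0.157 -0.002 0.34 0 0 -0.122;62 -0.157 -0.002 0.413 0 0 -0.122;62 -0.157 -0.002 0.413 0 0 -0.122;62 -0.157 -0.002 0.413 0 0 -0.122"

```text
t: 24.68
tool_pos: [0.5199, -0.0188, 0.0596]
orientation: [3.138, -0.001, 0.084]
wrist_force: [0.5, 0.2, 0.9]
gripper_width: 0.0622
```

```bash
python3 plan.py 520.5 -18.6 10 5
```

```text
t 24.7 tcp [519.9 -18.8  59.6] yaw 4.84 w 62.2 F [0.5 0.2 0.9] | shift [ 0.002 -0.001  0.198] turn [ 0.005 -0.001 -0.004] | rows>= 1.2
```

Emit:
servo_tool --rows "62 0.002 -0.001 0.08 0 0 -0.003;62 0.002 -0.001 0.15 0 0 -0.003;62 0.002 -0.001 0.19 0 0 -0.003;62 0.002 -0.001 0.198 0 0 -0.003;62 0.002 -0.001 0.198 0 0 -0.003;40 0.002 -0.001 0.198 0 0 -0.003;40 0.002 -0.001 0.198 0 0 -0.003;40 0.002 -0.001 0.198 0 0 -0.003;40 0.002 -0.001 0.198 0 0 -0.003;40 0.002 -0.001 0.198 0 0 -0.003" --squeeze 40

```text
t: 25.52
tool_pos: [0.5216, -0.019, 0.0115]
orientation: [3.137, -0.003, 0.087]
wrist_force: [-0.5, -0.2, 6.9]
gripper_width: 0.049
```

```bash
python3 plan.py 535 -259 150 -.5
```

```text
t 25.5 tcp [521.6 -19.   11.5] yaw 4.97 w 49.0 F [-0.5 -0.2  6.9] | shift [-0.028  0.963 -0.55 ] turn [ 0.006 -0.005  0.122] | rows>= 6.7
```

Emit:
servo_tool --rows "40 0 0 -0.03 0 0 0;40 0 0 -0.1 0 0 0;40 0 0 -0.2 0 0 0;40 0 0.03 -0.32 0 0 0;40 0 0.1 -0.44 0 0 0.03;40 -0.01 0.2 -0.5 0 0 0.06;40 -0.02 0.32 -0.52 0 0 0.09;40 -0.02 0.45 -0.52 0 0 0.122;40 -0.02 0.58 -0.52 0 0 0.122;40 -0.026 0.7 -0.52 0 0 0.122;40 -0.026 0.78 -0.52 0 0 0.122;40 -0.026 0.8 -0.52 0 0 0.122" --squeeze 60

```text
t: 26.52
tool_pos: [0.532, -0.2219, 0.1429]
orientation: [3.136, -0.005, -0.012]
wrist_force: [0.3, -0.1, -2.0]
gripper_width: 0.0484
```

```bash
python3 plan.py 535.5 -259 110 -.5
```

```text
t 26.5 tcp [ 532.  -221.9  142.9] yaw -0.69 w 48.4 F [ 0.3 -0.1 -2. ] | shift [0.015 0.148 0.133] turn [ 0.008 -0.006 -0.004] | rows>= 1.2
```

Emit:
servo_tool --rows "40 0.005 0.05 0.02 0 0 -0.002;40 0.015 0.1 0.06 0.008 -0.006 -0.004;40 0.015 0.145 0.11 0.008 -0.006 -0.004;40 0.015 0.148 0.133 0.008 -0.006 -0.004;40 0.015 0.148 0.133 0.008 -0.006 -0.004;40 0.015 0.148 0.133 0.008 -0.006 -0.004"

```text
t: 27.02
tool_pos: [0.5348, -0.2579, 0.109]
orientation: [-3.14, 0.002, -0.009]
wrist_force: [-0.2, 1.0, -1.6]
gripper_width: 0.0483
```

```bash
python3 m2.py wrist w14; python3 plan.py 535.5 -259 70 -.5
```

```text
table [ 0.0002 -0.0006  0.0007]
(22, 28) [152 111] rect [ 607.1 -181.9] size 11 9 ang 88.30 z 24.9 fill 275.00
(39, 47) [190  30] rect [ 645.5 -217.3] size 50 36 ang 88.92 z 42.9 fill 4823.00
(39, 47) [372  30] rect [ 644.9 -301.8] size 50 35 ang 89.54 z 42.9 fill 4916.00
(39, 47) [190 188] rect [ 551.4 -205.7] size 121 29 ang -0.37 z 42.9 fill 8106.00
(39, 47) [371 189] rect [ 549.9 -310.8] size 122 30 ang -0.43 z 43.0 fill 8672.00
(55, 62) [391  87] rect [ 618.9 -314. ] size 40 15 ang 89.26 z 57.9 fill 2513.00
(55, 62) [170  87] rect [ 619.7 -203.7] size 40 15 ang 89.64 z 57.9 fill 2371.00
(55, 62) [342 364] rect [ 450.1 -297.7] size 16 10 ang -0.53 z 57.9 fill 251.00
(55, 62) [219 364] rect [ 450.4 -217.3] size 17 10 ang -5.04 z 57.9 fill 253.00
(118, 134) [205 302] rect [ 537.  -232.4] size 23 14 ang 37.53 z 126.3 fill 1072.00
(118, 134) [355 302] rect [ 536.8 -283.9] size 23 14 ang -39.34 z 126.4 fill 1052.00
t 27.1 tcp [ 535.3 -258.1  109.7] yaw -0.47 w 47.9 F [-0.5  1.1 -1.1] | shift [0.001 0.004 0.159] turn [-0.001  0.001  0.001] | rows>= 1.0
```

View pics/w14.png

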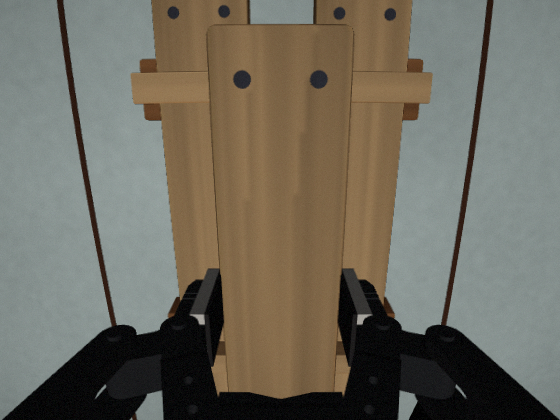

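Emit:
servo_tool --rows "40 0.001 0.004 0.03 0 0 0;40 0.001 0.004 0.07 0 0 0;40 0.001 0.004 0.1 0 0 0;40 0.001 0.004 0.125 0 0 0;40 0.001 0.004 0.14 0 0 0;40 0.001 0.004 0.15 0 0 0;40 0.001 0.004 0.156 0 0 0;40 0.001 0.004 0.158 0 0 0;40 0.001 0.004 0.158 0 0 0"

```text
t: 27.82
tool_pos: [0.5356, -0.2592, 0.0703]
orientation: [-3.141, 0.0, -0.008]
wrist_force: [0.1, 0.1, -1.0]
gripper_width: 0.0484
```

```bash
python3 plan.py 535.5 -259 69.5 -.5
```

```text
t 27.8 tcp [ 535.6 -259.2   70.3] yaw -0.47 w 48.4 F [ 0.1  0.1 -1. ] | shift [-0.    -0.001  0.003] turn [-0.001  0.001  0.001] | rows>= 0.0
```

Emit:
servo_tool --rows "40 0 0 0.003 0 0 0;40 0 0 0.005 0 0 0;52 0 0 0.005 0 0 0;58 0 0 0.005 0 0 0;60 0 0 0.005 0 0 0;60 0 0 -0.04 0 0 0;60 0 0 -0.12 0 0 0;60 0 0 -0.26 0 0 0;60 0 0 -0.42 0 0 0;60 0.08 0 -0.55 0 0 0;60 0.16 0 -0.64 0 0 0;60 0.16 0 -0.64 0 0 0"

```text
t: 28.82
tool_pos: [0.5807, -0.2612, 0.2381]
orientation: [3.135, -0.012, -0.007]
wrist_force: [0.2, -0.5, 0.5]
gripper_width: 0.06
```

```bash
python3 m2.py wrist w15; python3 plan.py 480 64.5 180 6
```

```text
table [ 0.0002 -0.0005  0.0007]
(22, 28) [58  6] rect [745.2 -58.3] size 41 15 ang 86.09 z 24.5 fill 470.00
(39, 47) [21 98] rect [665.9 -24.8] size 55 46 ang -11.27 z 40.0 fill 1822.00
(39, 47) [228 108] rect [ 650.8 -217.2] size 50 48 ang 89.04 z 42.9 fill 2899.00
(39, 47) [324 108] rect [ 649.7 -301.9] size 49 47 ang 89.89 z 42.9 fill 2794.00
(39, 47) [229 227] rect [ 533.4 -211.7] size 153 41 ang -0.43 z 43.0 fill 5889.00
(39, 47) [325 227] rect [ 532.6 -306.7] size 152 39 ang -0.44 z 43.0 fill 5632.00
(39, 47) [ 14 318] rect [432.6  38.9] size 97 4 ang 5.47 z 42.9 fill 402.00
(39, 47) [236 334] rect [ 414.6 -215.4] size 49 36 ang 89.35 z 42.9 fill 1017.00
(39, 47) [318 335] rect [ 413.1 -299.8] size 49 39 ang 89.56 z 42.9 fill 1054.00
(47, 55) [  9 336] rect [419.6  40. ] size 86 30 ang -14.82 z 51.5 fill 923.00
(55, 62) [219 147] rect [ 619.8 -209. ] size 50 15 ang 88.96 z 57.9 fill 983.00
(55, 62) [334 146] rect [ 618.9 -310.3] size 47 15 ang 89.82 z 57.9 fill 954.00
(55, 62) [232 314] rect [ 450.7 -211.9] size 41 16 ang 88.46 z 57.9 fill 564.00
(55, 62) [326 313] rect [ 450.3 -308.9] size 47 16 ang 88.21 z 57.9 fill 603.00
(71, 82) [426  16] rect [ 721.  -376.1] size 25 11 ang 4.13 z 76.4 fill 434.00
(71, 82) [278 229] rect [ 534.9 -259.7] size 210 50 ang -0.43 z 76.0 fill 12042.00
t 28.9 tcp [ 578.3 -260.5  234.7] yaw -0.41 w 60.3 F [ 0.7  0.7 -0.9] | shift [-0.404 -1.298  0.212] turn [ 0.005 -0.008 -0.142] | rows>= 8.2
```

View pics/w15.png

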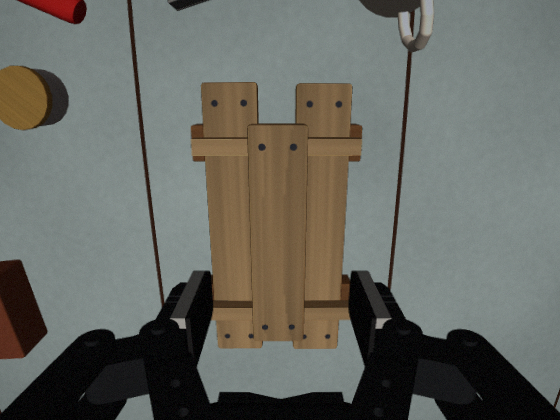

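Emit:
servo_tool --rows "60 -0.02 -0.08 0 0 0 0;60 -0.06 -0.2 0 0 0 -0.02;60 -0.1 -0.34 0.02 0 0 -0.05;60 -0.16 -0.48 0.06 0 0 -0.08;60 -0.22 -0.62 0.1 0 0 -0.1;70 -0.28 -0.76 0.14 0 0 -0.12;78 -0.34 -0.9 0.18 0 0 -0.142;78 -0.4 -1 0.2 0 0 -0.142;78 -0.4 -1 0.2 0 0 -0.142;78 -0.4 -1 0.2 0 0 -0.142"

```text
t: 29.7
tool_pos: [0.4784, -0.0086, 0.1823]
orientation: [3.138, -0.004, 0.107]
wrist_force: [-0.2, -0.5, 0.8]
gripper_width: 0.0781
```

```bash
python3 m2.py wrist w16 | grep "(47"; python3 plan.py 433.2 64.4 90 6
```

```text
(47, 55) [185 238] rect [432.9  64.9] size 104 52 ang 5.81 z 51.8 fill 6719.00
t 29.8 tcp [479.8  -9.8 182.9] yaw 6.05 w 78.1 F [-0.6 -0.4  0.8] | shift [-0.156 -0.316  0.369] turn [ 0.006 -0.007  0.001] | rows>= 3.1
```

View pics/w16.png

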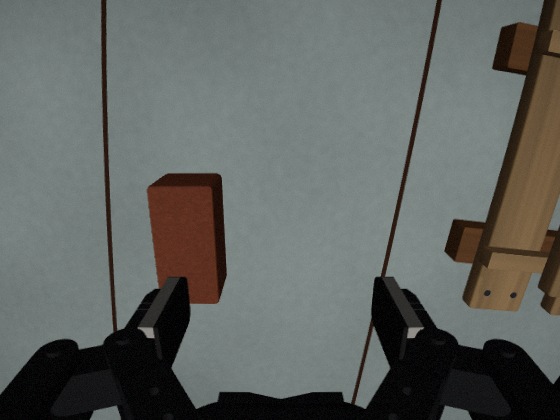

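Emit:
servo_tool --rows "78 -0.06 -0.12 0.05 0 0 0;78 -0.12 -0.24 0.1 0 0 0;78 -0.156 -0.316 0.18 0.006 -0.007 0;78 -0.156 -0.316 0.28 0.006 -0.007 0;78 -0.156 -0.316 0.369 0.006 -0.007 0;78 -0.156 -0.316 0.369 0.006 -0.007 0;78 -0.156 -0.316 0.369 0.006 -0.007 0"

```text
t: 30.33
tool_pos: [0.4332, 0.0634, 0.0896]
orientation: [-3.141, 0.003, 0.104]
wrist_force: [0.8, 0.6, 0.0]
gripper_width: 0.0784
```

```bash
python3 plan.py 433 64.6 34 6
```

```text
t 30.3 tcp [433.2  63.4  89.6] yaw 5.97 w 78.4 F [0.8 0.6 0. ] | shift [ 0.    -0.005  0.222] turn [-0.001  0.003 -0.001] | rows>= 1.3
```

Emit:
servo_tool --rows "78 0 -0.005 0.08 0 0.003 0;78 0 -0.005 0.16 0 0.003 0;78 0 -0.005 0.23 0 0.003 0;78 0 -0.005 0.262 0 0.003 0;78 0 -0.005 0.262 0 0.003 0;40 0 -0.005 0.262 0 0.003 0;40 0 -0.005 0.262 0 0.003 0;40 0 -0.005 0.262 0 0.003 0;40 0 -0.005 0.262 0 0.003 0;40 0 -0.005 0.262 0 0.003 0;40 0 -0.005 0.262 0 0.003 0;40 0 -0.005 0.262 0 0.003 0" --squeeze 60

```text
t: 31.33
tool_pos: [0.4344, 0.0644, 0.0255]
orientation: [3.141, -0.003, 0.104]
wrist_force: [0.4, -0.9, 5.6]
gripper_width: 0.0516
```

```bash
python3 plan.py 535 -259 180 -.5
```

```text
t 31.3 tcp [434.4  64.4  25.5] yaw 5.97 w 51.6 F [ 0.4 -0.9  5.6] | shift [ 0.268  1.329 -0.617] turn [ 0.    -0.004  0.144] | rows>= 8.9
```

Emit:
servo_tool --rows "40 0 0 -0.02 0 0 0;40 0 0 -0.08 0 0 0;40 0 0 -0.18 0 0 0;40 0 0 -0.3 0 0 0;40 0 0 -0.42 0 0 0;40 0.02 0.06 -0.53 0 0 0.02;40 0.04 0.14 -0.6 0 0 0.04;40 0.06 0.25 -0.63 0 0 0.06;40 0.08 0.38 -0.63 0 0 0.09;40 0.1 0.5 -0.63 0 0 0.12;40 0.12 0.58 -0.63 0 0 0.14;40 0.12 0.6 -0.63 0 0 0.144" --squeeze 80

```text
t: 32.33
tool_pos: [0.4801, -0.0849, 0.1834]
orientation: [3.14, -0.004, -0.012]
wrist_force: [1.2, 0.1, -5.2]
gripper_width: 0.0508
```

```bash
python3 plan.py 536.3 -259.5 150 -.5
```

```text
t 32.3 tcp [480.1 -84.9 183.4] yaw -0.70 w 50.8 F [ 1.2  0.1 -5.2] | shift [0.233 0.695 0.136] turn [ 0.002 -0.005 -0.004] | rows>= 4.5
```

Emit:
servo_tool --rows "40 0.02 0.05 0 0 0 0;40 0.05 0.14 0 0 0 0;40 0.09 0.25 0 0 0 0;40 0.13 0.37 0 0 0 0;40 0.17 0.49 0 0.002 -0.005 -0.004;40 0.2 0.6 0.02 0.002 -0.005 -0.004;40 0.225 0.67 0.06 0.002 -0.005 -0.004;40 0.233 0.695 0.1 0.002 -0.005 -0.004;40 0.233 0.695 0.13 0.002 -0.005 -0.004;40 0.233 0.695 0.136 0.002 -0.005 -0.004;40 0.233 0.695 0.136 0.002 -0.005 -0.004"

```text
t: 33.25
tool_pos: [0.5353, -0.2574, 0.1487]
orientation: [-3.139, 0.003, -0.008]
wrist_force: [-0.9, -0.4, -5.4]
gripper_width: 0.0512
```

```bash
python3 m2.py wrist w17; python3 plan.py 536.3 -259.5 103 -.5
```

```text
table [ 0.0002 -0.0006  0.0007]
(22, 28) [414 409] rect [ 330.6 -388.9] size 35 32 ang -3.41 z 24.9 fill 594.00
(39, 47) [212  35] rect [ 650.1 -217.3] size 50 44 ang 88.79 z 42.9 fill 5542.00
(39, 47) [353  35] rect [ 649.3 -301.9] size 50 44 ang -89.54 z 42.9 fill 5476.00
(39, 47) [207 159] rect [ 547.  -211.3] size 129 40 ang -0.43 z 43.0 fill 5641.00
(39, 47) [358 164] rect [ 546.3 -308.1] size 129 38 ang 0.57 z 42.9 fill 5788.00
(55, 62) [199  88] rect [ 620.  -208.7] size 49 15 ang 89.18 z 57.9 fill 2107.00
(55, 62) [367  88] rect [ 619.1 -310.6] size 47 15 ang 89.96 z 58.0 fill 2025.00
(71, 82) [284 106] rect [ 607.7 -260.2] size 64 50 ang -0.15 z 75.9 fill 10281.00
(118, 134) [274 167] rect [ 585.8 -255.1] size 33 1 ang 89.42 z 130.1 fill 277.00
t 33.3 tcp [ 535.8 -257.7  149.6] yaw -0.44 w 50.9 F [ 0.3 -0.3 -5.1] | shift [0.002 0.008 0.186] turn [-0.002  0.002  0.001] | rows>= 1.1
```

View pics/w17.png

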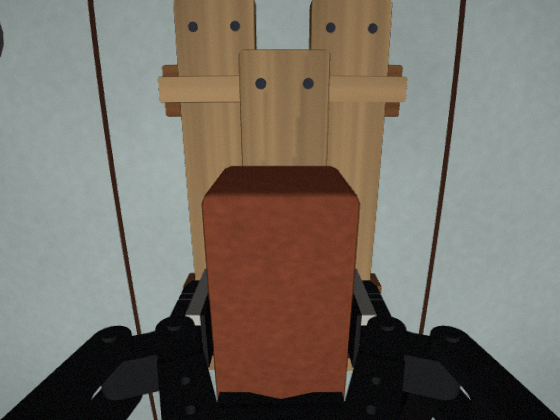

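Emit:
servo_tool --rows "40 0.002 0.004 0.03 0 0 0;40 0.002 0.008 0.07 0 0 0;40 0.002 0.008 0.11 0 0 0;40 0.002 0.008 0.14 0 0 0;40 0.002 0.008 0.16 0 0 0;40 0.002 0.008 0.175 0 0 0;40 0.002 0.008 0.184 0 0 0;40 0.002 0.008 0.188 0 0 0;40 0.002 0.008 0.188 0 0 0"

```text
t: 34.05
tool_pos: [0.5363, -0.2597, 0.1025]
orientation: [-3.14, 0.001, -0.008]
wrist_force: [-0.3, 0.1, -5.1]
gripper_width: 0.0507
```

```bash
python3 plan.py 536.3 -259.5 101.5 -.5
```

```text
t 34.0 tcp [ 536.3 -259.7  102.5] yaw -0.45 w 50.7 F [-0.3  0.1 -5.1] | shift [-0.    -0.001  0.004] turn [-0.002  0.002  0.001] | rows>= 0.0
```

Emit:
servo_tool --rows "40 0 0 0.002 0 0 0;40 0 0 0.004 0 0 0;40 0 0 0.006 0 0 0;40 0 0 0.006 0 0 0"

```text
t: 34.38
tool_pos: [0.5366, -0.2599, 0.1018]
orientation: [-3.141, 0.0, -0.008]
wrist_force: [-0.3, 0.6, -1.1]
gripper_width: 0.0509
```

Force dropped from -5 to -1 N, so the brick is seated. I'm releasing it now.

Emit:
servo_tool --rows "54 0 0 0.001 0 0 0;60 0 0 0.001 0 0 0;68 0 0 0.001 0 0 0;72 0 0 0.001 0 0 0;72 0 0 -0.04 0 0 0;72 0 0 -0.12 0 0 0;72 0 0 -0.26 0 0 0;72 0 0 -0.42 0 0 0;72 0.08 0 -0.55 0 0 0;72 0.16 0 -0.6 0 0 0;72 0.16 0 -0.6 0 0 0;72 0.16 0 -0.6 0 0 0"

```text
t: 35.38
tool_pos: [0.5775, -0.2605, 0.2533]
orientation: [3.141, -0.002, -0.007]
wrist_force: [0.0, 0.6, -1.2]
gripper_width: 0.0721
```

```bash
python3 m2.py wrist w18;python3 - <<'E'
from workcell import cams
from h import *
f=np.load("w18.npz");c=cams.camera_info("wrist");c["extrinsics"]=f["E"];X=cloud(f["d"],c)
m=((X[...,2]>.115)&(X[...,2]<.14)).astype(np.uint8)
k,l,st,ce=cv2.connectedComponentsWithStats(m)
for i in range(1,k):
    if st[i,4]>500: print(ce[i],cv2.minAreaRect((X[l==i][:,:2]*1000).astype(np.float32)),np.median(X[l==i][:,2]))
E
```

```text
table [ 0.0002 -0.0006  0.0007]
(22, 28) [71  5] rect [744.  -61.3] size 37 12 ang 86.14 z 24.4 fill 327.00
(22, 28) [371 376] rect [ 315.4 -376. ] size 72 14 ang -12.72 z 24.8 fill 391.00
(39, 47) [30 92] rect [666.4 -19.4] size 57 55 ang 22.54 z 40.1 fill 2042.00
(39, 47) [232 102] rect [ 651.2 -217.3] size 51 48 ang 89.12 z 42.9 fill 2716.00
(39, 47) [325 102] rect [ 649.5 -302.1] size 50 46 ang 89.74 z 42.9 fill 2575.00
(39, 47) [231 214] rect [ 533.6 -211.7] size 152 41 ang -0.45 z 43.0 fill 4957.00
(39, 47) [328 214] rect [ 532.8 -306.7] size 152 39 ang -0.46 z 43.0 fill 4609.00
(39, 47) [239 321] rect [ 415.3 -215.7] size 50 37 ang 88.66 z 43.0 fill 1008.00
(39, 47) [319 322] rect [ 413.5 -299.8] size 49 39 ang -89.92 z 43.0 fill 973.00
(55, 62) [223 139] rect [ 619.7 -208.8] size 50 15 ang 89.27 z 57.9 fill 925.00
(55, 62) [334 139] rect [ 618.9 -310.5] size 47 15 ang 89.59 z 57.9 fill 861.00
(55, 62) [331 300] rect [ 450.2 -313.1] size 42 16 ang 89.61 z 57.8 fill 518.00
(55, 62) [229 300] rect [ 451.1 -205.5] size 43 16 ang -89.51 z 57.9 fill 514.00
(71, 82) [423  15] rect [ 720.5 -376.8] size 25 10 ang 12.67 z 76.0 fill 390.00
(71, 82) [279 148] rect [ 612.4 -260.2] size 55 50 ang -0.51 z 75.9 fill 3584.00
(71, 82) [280 319] rect [ 440.  -259.4] size 49 19 ang 88.64 z 76.0 fill 723.00
(118, 134) [280 250] rect [ 535.1 -260.1] size 104 52 ang -0.45 z 127.9 fill 7765.00
[280.03155618 249.24188828] ((535.0659790039062, -260.17315673828125), (52.368499755859375, 104.41571044921875), 89.50636291503906) 0.12877642911130416
```

View pics/w18.png

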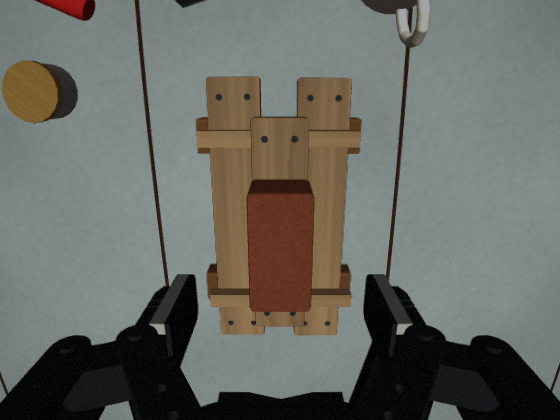

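```bash
python3 m2.py scene s19; python3 -c "
from workcell import bot;print(bot.get_obs()['t'])"
```

```text
table [-0.001  -0.0002  0.0006]
(22, 28) [115 217] rect [ 315.9 -388.4] size 75 34 ang -11.64 z 25.1 fill 314.00
(39, 47) [454 223] rect [621.1 322.4] size 138 49 ang 5.25 z 43.0 fill 1074.00
(39, 47) [214 272] rect [ 531.9 -214.5] size 150 43 ang -0.35 z 43.2 fill 1247.00
(39, 47) [171 288] rect [ 531.9 -308. ] size 152 38 ang 0.11 z 42.8 fill 1081.00
(39, 47) [229 322] rect [ 651.7 -218.7] size 51 50 ang 0.48 z 42.7 fill 589.00
(39, 47) [188 337] rect [ 651.3 -303.1] size 50 48 ang 89.67 z 42.5 fill 590.00
(71, 82) [200 307] rect [ 613.5 -261.4] size 57 50 ang -0.42 z 75.7 fill 727.00
(118, 134) [185 263] rect [ 535.6 -261.2] size 107 52 ang -0.41 z 127.9 fill 1347.00
35.4833
```

View pics/s19.png

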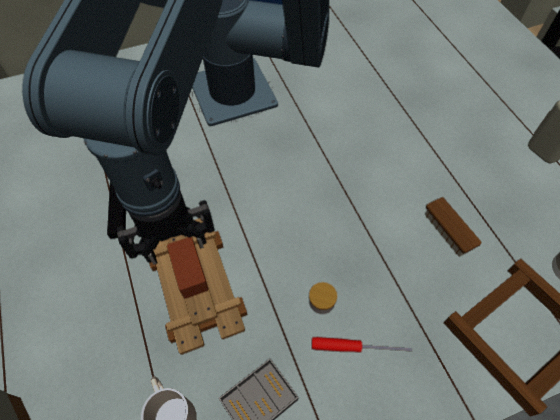

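The scene view shows the finished stack around (200,290). The brush (453,224) and the tin (322,296) are where they started, and the gripper is clear above the stack.

```bash
python3 -c "
from workcell import bot;print(bot.close_job())"
```

```text
the job is handed in; nothing more can be done
None
```

The stack is built in the order you asked, and I handed the job in at about 35.5 s of the 136 s allowed; the hand-in gave no verdict.

Last camera checks:
- **Long slat:** it lies parallel to the laid slat. The gap is about 34–35 mm and the ends are level to about 1.5 mm.
- **Sticks:** each one is within about 1 mm of its bearer's middle line.
- **Short slat:** it is flat, centred to under 1 mm and parallel to the slats below. Its top is at 76 mm.
- **Half brick:** it sits lengthwise and centred to about 0.5 mm. Its top is at 128 mm, level.
- **Left in place:** the laid slat, bearers, brush, tin and black look-alike show no shift beyond the 1–2 mm measuring noise.

No check failed. The cameras disagree with each other by only 1–2 mm. Wrist forces read at most about 7 N, when the fingers closed on pieces lying on the table.

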